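Snap the power board onto its standoffs

TASK

Refit the power board in the opened stirrer: lift it off the foam, set it on the four nylon standoffs in the tray with the terminal block to the rear, and press it slowly down (easiest one end after the other) until every post has clicked through its hole and the board sits fully home on all four. Feel for the clicks and stop as soon as it is firm: driven onto the hard shoulders with more than 30 N it cracks. Leave the other things on the bench where they are.

Things in the scene. Friction and masses are not known exactly. Their poses are not given: they have to be found in the camera images.
- standoffs: the shoulders of the four white nylon snap standoffs in the tray, taken together (origin and axes as the tray; see post_a to post_d). They are hard: pressed at about 5 mm/s a stop at 15 to 20 N is safe, at 30 mm/s the same stop comes too late
- board: green circuit board, 160 (x) x 100 (y) x 2.4 mm, 0.22 to 0.35 kg, starts level on the foam; origin: centre of its underside, z up. On top: black transformer block at x = -36 mm; at the +x end a terminal block (13 mm tall), at the -x end relay and capacitor (20 mm), both beyond |x| = 62 and within |y| = 30 mm. Patches round x = 47, y = +-30 mm are free to press on. Fits only one way round
- transformer (a point): where to grip the board: its transformer block (44 along x, 36 along y, 32 mm tall), on the block's centre line, 22 mm above the board's upper face (24.4 mm above its underside; the block ends 10 mm higher). Axes as the board's. A solid block: the relay end can be pressed down through it
- foam: grey foam slab the board starts on, 200 x 130 x 20 mm, fixed to the bench; origin: centre of its underside
- tray: grey sheet-metal bottom shell of the stirrer, fixed to the bench: 230 (x) x 168 (y) mm, walls 2.5 mm thick, rim 42 mm above its origin, which lies under its centre on feet 0 to 10 mm tall, z up; two knobs on its front (-x), mains inlet inside its rear (+x) wall. Four snap standoffs (shoulders 20.5 mm above the origin) carry the board, terminal-block end to the rear (board x along tray x)
- hole_a (a point): centre of the board's 8 mm hole a at the underside, in the board's frame 70 mm from the middle towards the terminal-block end (+x) and 40 mm to +y
- hole_b (a point): centre of the board's 8 mm hole b at the underside, in the board's frame 70 mm to +x, 40 mm to -y
- hole_c (a point): centre of the board's 8 mm hole c at the underside, in the board's frame 70 mm to -x (the relay end), 40 mm to -y
- hole_d (a point): centre of the board's 8 mm hole d at the underside, in the board's frame 70 mm to -x and only 26 mm to +y (the odd one)
- post_a (a point): standoff a: centre of its 14 mm shoulder, where the board's underside seats. Over it a split nylon arrowhead, 13.4 mm tall, 3 mm wide at the tip, 11 mm at its barbs (3.4 mm above the shoulder). A board laid on rests 6 to 7 mm above the shoulder; at about 5 N per post (12 to 16 N to press one end home) the sprung halves give way, resistance drops and the barbs snap out over the board (1 mm of play)
- post_b (a point): standoff b: centre of its 14 mm shoulder, where the board's underside seats. Over it a split nylon arrowhead, 13.4 mm tall, 3 mm wide at the tip, 11 mm at its barbs (3.4 mm above the shoulder). A board laid on rests 6 to 7 mm above the shoulder; at about 5 N per post (12 to 16 N to press one end home) the sprung halves give way, resistance drops and the barbs snap out over the board (1 mm of play)
- post_c (a point): standoff c: centre of its 14 mm shoulder, where the board's underside seats. Over it a split nylon arrowhead, 13.4 mm tall, 3 mm wide at the tip, 11 mm at its barbs (3.4 mm above the shoulder). A board laid on rests 6 to 7 mm above the shoulder; at about 5 N per post (12 to 16 N to press one end home) the sprung halves give way, resistance drops and the barbs snap out over the board (1 mm of play)
- post_d (a point): standoff d: centre of its 14 mm shoulder, where the board's underside seats. Over it a split nylon arrowhead, 13.4 mm tall, 3 mm wide at the tip, 11 mm at its barbs (3.4 mm above the shoulder). A board laid on rests 6 to 7 mm above the shoulder; at about 5 N per post (12 to 16 N to press one end home) the sprung halves give way, resistance drops and the barbs snap out over the board (1 mm of play)
- screwdriver: screwdriver lying between tray and foam, 170 mm; bystander, origin at its underside (middle of its length)
- screw_dish: small steel dish, 60 mm wide, 16 mm tall, between tray and foam; bystander, origin at its underside
- beaker: clear plastic beaker, 84 mm wide, 100 mm tall; bystander, origin at its underside
- steel_cup: steel cup, 64 mm wide, 80 mm tall; bystander, origin at its underside
- bottle_big: glass bottle with blue cap, 72 mm wide, 145 mm tall; bystander, origin at its underside
- bottle_small: glass bottle with blue cap, 56 mm wide, 110 mm tall; bystander, origin at its underside
- case: pale green case, 190 x 55 x 30 mm; bystander, origin at its underside
- cover: the stirrer's removed top with its white plate, 230 x 168 x 51 mm; bystander, origin at its underside

How it is judged:
On the way:
1. the board lies on the four standoffs, every hole over its own post (horizontal distance between hole_a and post_a below 0.004 m and horizontal distance between hole_b and post_b below 0.004 m and horizontal distance between hole_c and post_c below 0.004 m and horizontal distance between hole_d and post_d below 0.004 m and z of hole_a in the frame of post_a below 0.012 m and z of hole_b in the frame of post_b below 0.012 m and z of hole_c in the frame of post_c below 0.012 m and z of hole_d in the frame of post_d below 0.012 m), for 0.1 s.
At the end, for the whole second after the job is handed in: all four holes are snapped home: each hole's underside within 1.4 mm of its shoulder in height (under the barbs) and within 3 mm of it sideways, the board released and at rest (z of hole_a in the frame of post_a below 0.0014 m and z of hole_b in the frame of post_b below 0.0014 m and z of hole_c in the frame of post_c below 0.0014 m and z of hole_d in the frame of post_d below 0.0014 m and horizontal distance between hole_a and post_a below 0.003 m and horizontal distance between hole_b and post_b below 0.003 m and horizontal distance between hole_c and post_c below 0.003 m and horizontal distance between hole_d and post_d below 0.003 m and linear speed of board below 0.02 m/s); the robot touches nothing.
It fails at once if the board is rammed onto the shoulders of its standoffs with more than 30 N (contact force between board and standoffs above 30 N).
It fails at once if a bystander (tool, dish, beaker, cup, bottle, case or cover) is shoved more than 30 mm (distance of any of screwdriver, screw_dish, beaker, steel_cup, bottle_big, bottle_small, case, cover from where it was at the start of the episode above 0.03 m).
It also fails if it takes over 64 s, if anything falls off the work surface, if the arm or the gripper's body presses on something with over 40 N, if the wrist force passes 120 N, or if a joint passes its speed limit or range.

ROBOT

A 7-joint arm with a two-finger parallel gripper is mounted at the origin on the work surface. World frame = base frame: x ahead of the robot, y to its left, z up, the work surface at z = 0. Lengths are in m, angles in rad, forces in N, time in s.
With the tool pointing down it reaches from about 0.425 to 0.975 m from the base axis. Payload 16.7 kg.
Tool frame: the origin (TCP) lies midway between the tips of the shut fingers; the grasp point (between the pads) lies 19 mm behind it (robot.grip_depth is the distance from the TCP to the grasp point, in m); x points along the fingers, y is the direction in which the jaws open and shut, and the axes are right-handed (so a half turn about x gives the same grasp; the last joint's range is limited). The gripper opens to 85 mm and grips with 20 to 120 N. Pads are 22 mm wide; open, the fingers measure 114 mm over their backs; the gripper's body (76 mm by 85 mm) begins 54 mm behind the grasp point. The pads swing forward as they close: fully open they stand 13 mm farther back than shut.
Start: joints at [0.977, 0.426, 0.074, 1.606, -0.034, 1.111, -0.067], TCP at [0.29, -0.609, 0.231] pointing down, gripper open.
Joint ranges: [-2.85, 2.85], [-0.5, 2.14], [-1.23, 1.37], [0.21, 2.46], [-1.02, 4.16], [0.16, 2.05], [-2.73, 2.73]. Speed limits (rad/s): [1.89, 1.89, 2.39, 2.39, 3.01, 3.01, 3.01].

INTERFACE

Orientations are given as a rotation vector (axis times angle).
In Python, from plant import monitor, camera, calibration, workorder, robot gives the robot as it stands.
- The arm moves only by the tool servo_tool, never from a script. Its argument "motion" is a list of rows, each an object of numbers: "x", "y", "z": the shift along the tool's x, y, z in m; "twist": the turn about the tool's x in degrees. A call has 1 to 10 rows; each row shifts and turns the pose as measured when the row begins, along the tool's axes as they then stand; what a row does not reach is not made up. A row lasts 1/8 s, in which the tool goes at most 62.5 mm and 10.7 degrees, less where a joint would pass 70% of its speed; a pose out of reach is approached as far as the arm can. A call with a gripper value outside its range is refused whole. "jaw" is the opening, from 0 (shut) to 1 (fully open), set as the call begins (left out, the last holds). The fingers move at their own pace and stop on an object; the grip force is fixed at half the most. Time passes only in rows, so rows that do not move let the fingers close. It gives the time, the measured TCP pose, the force and the opening at its end, in the units of the state.
- monitor.get_state(): the state, without advancing time (a new reading comes with each control period).
- camera(name): name is "scene" or "top" or "wrist"; returns the picture (480x640x3 uint8, red, green, blue); there is no depth.
- calibration(name): a dict with "fx", "fy", "cx", "cy" (pixels), "camera_from_world" (4x4, takes a point from world to camera coordinates); the wrist camera has in their place "hand_eye" (4x4, takes a point from camera to tool coordinates, whose origin is the TCP and whose axes are the tool frame's). Camera axes: x right, y up, looking along -z (the intrinsics and any distortion apply to the point x, -y, -z); pixel columns grow to the right and rows downward; lengths in m; the calibration is good to about 2 mm. A picture is of the moment at which its call begins: read the wrist's pose just before it. calibration takes no time and is no camera call.
- workorder.job_done(): hands the job in, once; it reports no verdict.
The state is a dict: "time": time; "joint_positions": joint angles; "qd": joint speeds; "joint_torque": joint torques, N m; "tcp_pos": TCP position; "ee_rot": TCP orientation; "wrist_force": force on the tool from outside, world axes, zero at the start; "torque": the same for the moment, N m; "opening": finger opening in m.
Only numpy, scipy, OpenCV 4.12 (cv2) and the standard library are available. Lean on these libraries where they do the work, as an engineer would, in place of code of your own. Each camera call takes 0.05 s, during which the arm holds its last target.

## Working session

There is one attempt and no reset: what is moved stays moved. The work goes in short steps, Python scripts to look and compute and a tool call to move; the robot and the scene stay as the last step left them, time stands still between calls to the robot, and variables do not carry over. Pictures are saved under pics/ and viewed, and the job is handed in when it is done.

Besides the shell and the picture viewer there is one more tool, called after "Request:" by a JSON object that holds its "name" and its "arguments", one argument or row to a line. servo_tool: Moves the arm, as the interface text tells. Its arguments: {"type":"object","properties":{"motion":{"type":"array"},"jaw":{"type":"number"}},"required":["motion"]}

```bash
mkdir -p pics; ls; python3 - <<'E'
from plant import monitor, camera, calibration, workorder, robot
import cv2,numpy as np
np.set_printoptions(precision=4,suppress=True)
s=monitor.get_state()
for k,v in s.items(): print(k,v)
for n in("scene","top","wrist"):
    cv2.imwrite(f"pics/{n}0.png",camera(n)[:,:,::-1]); print(n,calibration(n))
print([a for a in dir(robot) if a[0]!='_'])
E
```

```text
pics
time 0.0
joint_positions [ 0.9765  0.4268  0.0739  1.6066 -0.0341  1.1108 -0.0671]
qd [-0.001  -0.0001  0.0005 -0.0007  0.0002  0.0003  0.002 ]
joint_torque [ -0.0009 -94.9813   3.7606 -46.3519   0.0193   0.01    -0.    ]
tcp_pos [ 0.2902 -0.609   0.2306]
ee_rot [ 1.975   0.4479 -1.9758]
wrist_force [ 0.2165 -0.3409  0.1764]
torque [-0.0664  0.0187  0.    ]
opening 0.08544798594731956
scene {'fx': 588.57288912218, 'fy': 588.57288912218, 'cx': 321.6113694786044, 'cy': 248.1360808497758, 'camera_from_world': array([[ 0.6631,  0.7484, -0.0145, -0.412 ],
       [-0.6186,  0.5588,  0.5523,  0.3269],
       [ 0.4215, -0.3573,  0.8335, -1.7853],
       [ 0.    ,  0.    ,  0.    ,  1.    ]])}
top {'fx': 458.08849796143204, 'fy': 458.08849796143204, 'cx': 315.85691322919246, 'cy': 237.89962978289444, 'camera_from_world': array([[-0.0268, -0.9992, -0.0313,  0.0297],
       [ 0.9919, -0.0305,  0.1235, -0.6127],
       [-0.1243, -0.0277,  0.9919, -0.978 ],
       [ 0.    ,  0.    ,  0.    ,  1.    ]])}
wrist {'fx': 342.3918150044802, 'fy': 342.3918150044802, 'cx': 321.35445687455183, 'cy': 238.32024049282143, 'hand_eye': array([[ 0.0005,  0.3167, -0.9485, -0.1428],
       [ 1.    , -0.0005,  0.0004, -0.001 ],
       [-0.0004, -0.9485, -0.3167, -0.0811],
       [ 0.    ,  0.    ,  0.    ,  1.    ]])}
['PlanningError', 'grip_depth']
```

View pics/top0.png

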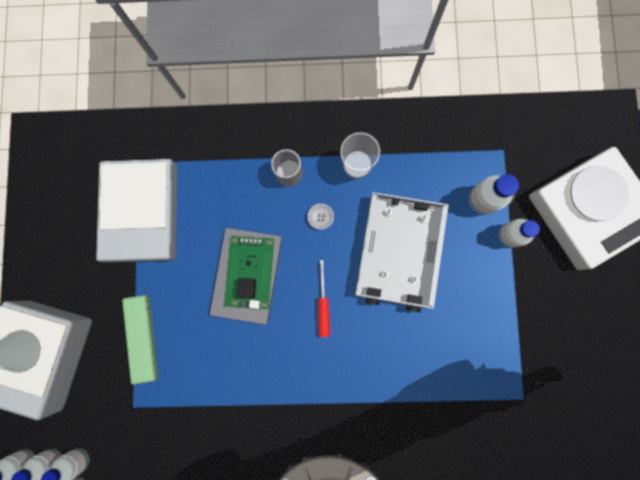

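View pics/scene0.png

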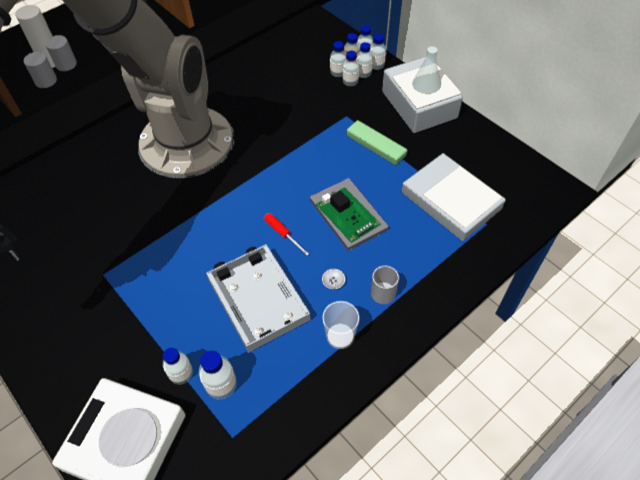

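View pics/wrist0.png

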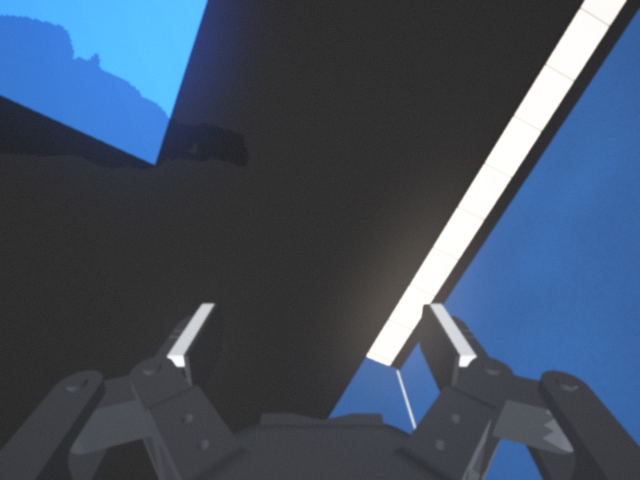

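The robot starts away from the bench area. Next I enlarge the board and tray in both fixed views.

```bash
python3 - <<'E'
import cv2
t=cv2.imread('pics/top0.png');s=cv2.imread('pics/scene0.png')
def c(im,x,y,w,h,f,n): cv2.imwrite('pics/'+n,cv2.resize(im[y:y+h,x:x+w],None,fx=f,fy=f,interpolation=cv2.INTER_CUBIC))
c(t,340,180,120,140,4,'a_ttray.png');c(t,200,220,90,110,5,'a_tboard.png')
c(s,195,235,125,120,5,'a_stray.png');c(s,305,170,90,85,6,'a_sboard.png')
E
```

```text
(no output)
```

View pics/a_ttray.png

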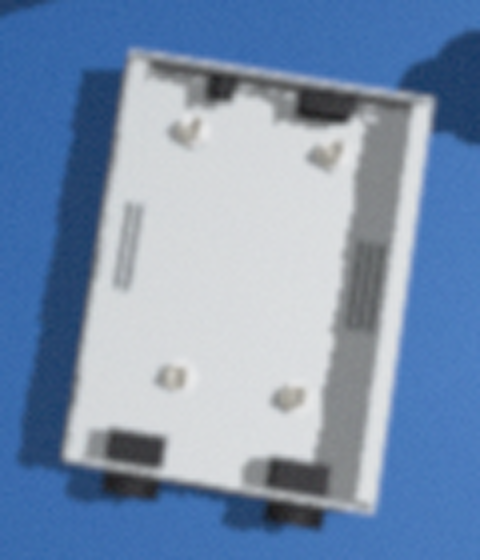

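View pics/a_tboard.png

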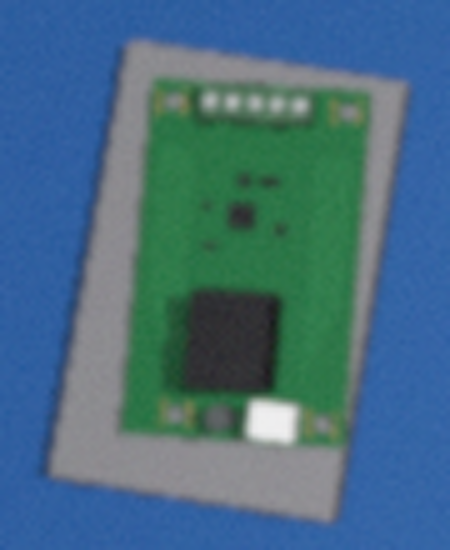

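View pics/a_stray.png

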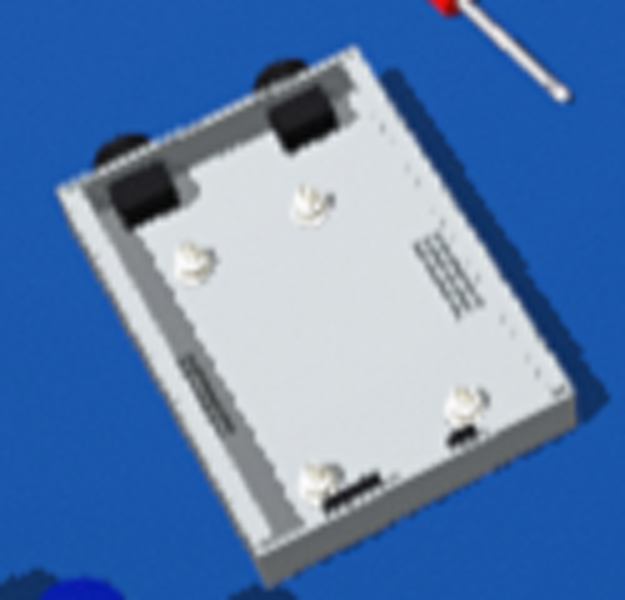

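View pics/a_sboard.png

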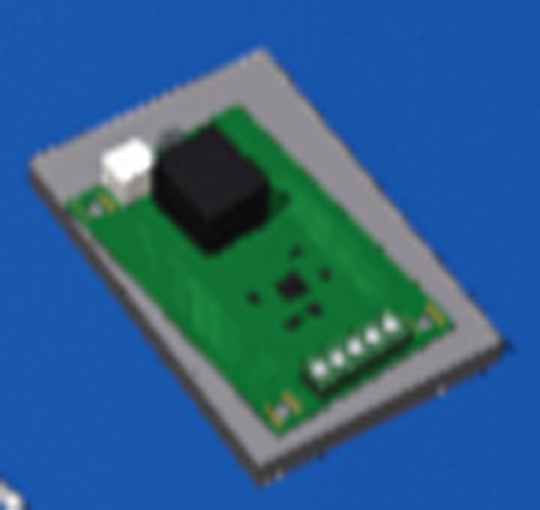

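```bash
cat > h.py <<'E'
import numpy as np, cv2
from scipy.spatial.transform import Rotation as R
from plant import monitor, camera, calibration
np.set_printoptions(precision=4,suppress=True)
def cam(n,state=None):
    c=calibration(n)
    if n=='wrist':
        T=np.eye(4);T[:3,:3]=R.from_rotvec(state['ee_rot']).as_matrix();T[:3,3]=state['tcp_pos']
        W=T@np.array(c['hand_eye'])
    else: W=np.linalg.inv(np.array(c['camera_from_world']))
    return c,W
def ray(C,u,v):
    c,W=C; d=np.array([(u-c['cx'])/c['fx'],-(v-c['cy'])/c['fy'],-1.])
    return W[:3,3],W[:3,:3]@d
def onz(C,u,v,z):
    o,d=ray(C,u,v); return o+d*(z-o[2])/d[2]
def tri(r):
    A=np.zeros((3,3));b=np.zeros(3)
    for o,d in r:
        d=d/np.linalg.norm(d);P=np.eye(3)-np.outer(d,d);A+=P;b+=P@o
    p=np.linalg.solve(A,b)
    return p,[np.linalg.norm((np.eye(3)-np.outer(d,d)/(d@d))@(p-o)) for o,d in r]
def proj(C,p):
    c,W=C; q=np.linalg.inv(W)@np.append(p,1); return np.array([c['cx']+c['fx']*q[0]/-q[2],c['cy']-c['fy']*q[1]/-q[2]])
def fit2(model,meas):
    # rigid 2D fit: meas = Rot*model+t
    m=np.array(model)[:,:2];w=np.array(meas)[:,:2];mc=m.mean(0);wc=w.mean(0)
    a=m-mc;b=w-wc;th=np.arctan2((a[:,0]*b[:,1]-a[:,1]*b[:,0]).sum(),(a*b).sum())
    c,s=np.cos(th),np.sin(th);M=np.array([[c,-s],[s,c]]);t=wc-M@mc
    return t,th,np.linalg.norm((m@M.T+t)-w,axis=1)
E
python3 - <<'E'
from h import *
T=cam('top');S=cam('scene')
tt=[(132,50),(435,97),(372,513),(63,462)] # rear-left(+x+y), rear-right, front-right, front-left
ts=[(575,400),(262,553),(62,187),(357,47)]
M=[(115,84),(115,-84),(-115,-84),(-115,84)]
P=[]
for a,b in zip(tt,ts):
    p,e=tri([ray(T,340+a[0]/4,180+a[1]/4),ray(S,195+b[0]/5,235+b[1]/5)]);P.append(p);print(p,e)
print('tray',fit2(np.array(M)/1000,P))
Q=[onz(T,200+u/5,220+v/5,.0224) for u,v in [(174,101),(347,111),(322,424),(175,414)]]
print(np.array(Q));print('board holes',fit2(np.array([(70,40),(70,-40),(-70,-40),(-70,26)])/1000,Q))
Q=[onz(T,200+u/5,220+v/5,.0224) for u,v in [(152,80),(370,92),(346,447),(120,432)]]
print('board corners',fit2(np.array([(80,50),(80,-50),(-80,-50),(-80,50)])/1000,Q))
hs=[(425,322),(283,411),(96,207)]
th=[(174,101),(347,111),(322,424)]
for a,b in zip(th,hs): print(tri([ray(T,200+a[0]/5,220+a[1]/5),ray(S,305+b[0]/6,170+b[1]/6)]))
# posts
for a,b in zip([(187,130),(326,155),(288,398),(172,376)],[(465,400),(318,478),(193,260),(310,203)]):
  print('post',tri([ray(T,340+a[0]/4,180+a[1]/4),ray(S,195+b[0]/5,235+b[1]/5)]))
E
```

```text
[ 0.7127 -0.1184  0.0352] [np.float64(0.0006039576985156307), np.float64(0.0006039576985155716)]
[ 0.679  -0.2816  0.0454] [np.float64(0.0016087659732409816), np.float64(0.0016087659732409764)]
[ 0.4534 -0.2346  0.0433] [np.float64(0.0014433696519196317), np.float64(0.0014433696519195911)]
[ 0.4848 -0.0705  0.0397] [np.float64(0.0010559089348062846), np.float64(0.0010559089348062512)]
tray (array([ 0.5825, -0.1763]), np.float64(-0.20278863601660552), array([0.0014, 0.0008, 0.0009, 0.002 ]))
[[0.6157 0.1963 0.0224]
 [0.6087 0.1177 0.0224]
 [0.4691 0.1309 0.0224]
 [0.4752 0.1965 0.0224]]
board holes (array([0.5425, 0.1638]), np.float64(-0.09609426678862161), array([0.0007, 0.0006, 0.0002, 0.0002]))
board corners (array([0.5423, 0.1638]), np.float64(-0.0885402453095639), array([0.0009, 0.0006, 0.0009, 0.001 ]))
(array([0.6168, 0.1981, 0.017 ]), [np.float64(0.0007793445530437182), np.float64(0.0007793445530435598)])
(array([0.6095, 0.1186, 0.0168]), [np.float64(0.0001593490297043445), np.float64(0.00015934902970438824)])
(array([0.4693, 0.1321, 0.0173]), [np.float64(0.0005587375135460561), np.float64(0.0005587375135461415)])
post (array([ 0.6691, -0.1508,  0.0146]), [np.float64(0.0007281974223400824), np.float64(0.0007281974223400307)])
post (array([ 0.6527, -0.2293,  0.0113]), [np.float64(0.0008930541080427664), np.float64(0.0008930541080428058)])
post (array([ 0.5154, -0.2011,  0.0111]), [np.float64(0.001443610738926422), np.float64(0.0014436107389264844)])
post (array([ 0.5295, -0.1368,  0.0128]), [np.float64(0.001450394618320319), np.float64(0.0014503946183202863)])
```

```bash
cat >> h.py <<'E'
def plan(xyz,yaw,s=None):
    """tool-axis shift + twist to get TCP to xyz with tool z... yaw = heading of tool y axis"""
    s=s or monitor.get_state()
    M=R.from_rotvec(s['ee_rot']).as_matrix();d=np.array(xyz)-s['tcp_pos']
    cur=np.arctan2(M[1,1],M[0,1])
    # rotation about world z by dyaw = twist about tool x (down) by -dyaw
    dy=(yaw-cur+np.pi)%(2*np.pi)-np.pi
    print('t',round(s['time'],2),'tcp',np.array(s['tcp_pos']),'yaw_y deg',np.degrees(cur).round(2),'xaxis',M[:,0],'q7',round(s['joint_positions'][6],2))
    print('tool shift mm',(M.T@d*1000).round(1),'twist deg',-np.degrees(dy).round(2),'world d mm',(d*1000).round(1))
    print('F',np.array(s['wrist_force']).round(1),'T',np.array(s['torque']).round(2),'open',round(s['opening'],4))
E
python3 - <<'E'
from h import *
s=monitor.get_state();print(R.from_rotvec(s['ee_rot']).as_matrix())
plan((0.56,-0.18,0.25),np.pi/2-.2); plan((0.56,-0.18,0.25),-np.pi/2-.2)
E
```

```text
[[-0.0005  0.4302 -0.9027]
 [ 0.0009 -0.9027 -0.4302]
 [-1.     -0.001   0.0001]]
t 0.15 tcp [ 0.2903 -0.6091  0.2308] yaw_y deg -64.52 xaxis [-0.0005  0.0009 -1.    ] q7 -0.07
tool shift mm [ -19.  -271.3 -428.1] twist deg -143.06 world d mm [269.7 429.1  19.2]
F [ 0.7 -0.9 -0.1] T [ 0.   -0.02  0.  ] open 0.0855
t 0.15 tcp [ 0.2903 -0.6091  0.2308] yaw_y deg -64.52 xaxis [-0.0005  0.0009 -1.    ] q7 -0.07
tool shift mm [ -19.  -271.3 -428.1] twist deg 36.94 world d mm [269.7 429.1  19.2]
F [ 0.7 -0.9 -0.1] T [ 0.   -0.02  0.  ] open 0.0855
```

Request:
{"name": "servo_tool", "arguments": {
  "motion": [
    {"x":-0.002,"y":-0.026,"z":-0.043},
    {"x":-0.002,"y":-0.026,"z":-0.043},
    {"x":-0.002,"y":-0.026,"z":-0.043},
    {"x":-0.002,"y":-0.026,"z":-0.043},
    {"x":-0.002,"y":-0.026,"z":-0.043},
    {"x":-0.002,"y":-0.026,"z":-0.043},
    {"x":-0.002,"y":-0.026,"z":-0.043},
    {"x":-0.002,"y":-0.026,"z":-0.043},
    {"x":-0.002,"y":-0.026,"z":-0.043},
    {"x":-0.002,"y":-0.026,"z":-0.043}
  ]
}}

```text
schema error: expected keys x, y, z, twist
```

Request:
{"name": "servo_tool", "arguments": {
  "motion": [
    {"twist":9.2},
    {"twist":9.2},
    {"twist":9.2},
    {"twist":9.2},
    {"twist":0}
  ]
}}

```text
schema error: expected keys x, y, z, twist
```

```bash
python3 - <<'E'
from h import *
plan((0.56,-0.18,0.25),-np.pi/2-.2)
import pickle
s=monitor.get_state();im=camera('wrist');pickle.dump(s,open('w1.pkl','wb'));cv2.imwrite('pics/w1.png',im[:,:,::-1])
E
```

```text
t 0.15 tcp [ 0.2903 -0.6091  0.2308] yaw_y deg -64.52 xaxis [-0.0005  0.0009 -1.    ] q7 -0.07
tool shift mm [ -19.  -271.3 -428.1] twist deg 36.94 world d mm [269.7 429.1  19.2]
F [ 0.7 -0.9 -0.1] T [ 0.   -0.02  0.  ] open 0.0855
```

View pics/w1.png

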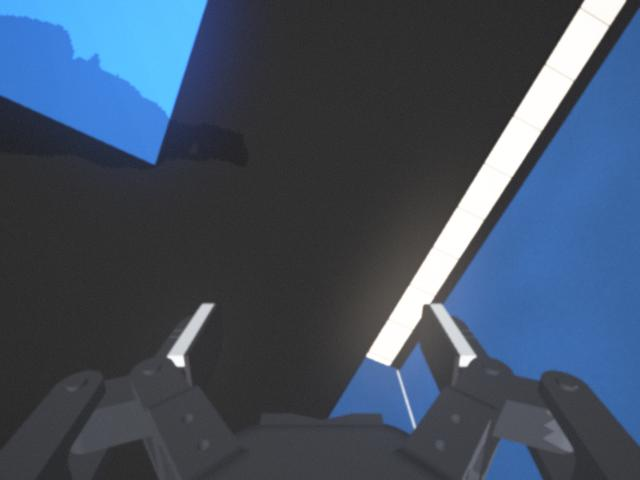

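All four keys are needed in every row.

Request:
{"name": "servo_tool", "arguments": {
  "motion": [
    {"x":-0.002,"y":-0.026,"z":-0.043,"twist":0},
    {"x":-0.002,"y":-0.026,"z":-0.043,"twist":0},
    {"x":-0.002,"y":-0.026,"z":-0.043,"twist":0},
    {"x":-0.002,"y":-0.026,"z":-0.043,"twist":0},
    {"x":-0.002,"y":-0.026,"z":-0.043,"twist":0},
    {"x":-0.002,"y":-0.026,"z":-0.043,"twist":0},
    {"x":-0.002,"y":-0.026,"z":-0.043,"twist":0},
    {"x":-0.002,"y":-0.026,"z":-0.043,"twist":0},
    {"x":-0.002,"y":-0.026,"z":-0.043,"twist":0},
    {"x":-0.002,"y":-0.026,"z":-0.043,"twist":0}
  ]
}}

```text
time: 1.45
tcp_pos: [0.5723, -0.1802, 0.25]
ee_rot: [1.978, 0.44, -1.982]
wrist_force: [0.3, -0.4, 0.1]
opening: 0.0855
```

Request:
{"name": "servo_tool", "arguments": {
  "motion": [
    {"x":0,"y":0,"z":0,"twist":9.2},
    {"x":0,"y":0,"z":0,"twist":9.2},
    {"x":0,"y":0,"z":0,"twist":9.2},
    {"x":0,"y":0,"z":0,"twist":9.2},
    {"x":0,"y":0,"z":0,"twist":0}
  ]
}}

```text
time: 2.08
tcp_pos: [0.5743, -0.1746, 0.2492]
ee_rot: [-2.104, 0.226, 2.11]
wrist_force: [-0.3, 0.9, -0.0]
opening: 0.0851
```

```bash
python3 - <<'E'
from h import *
plan((0.56,-0.18,0.25),-np.pi/2-.2)
import pickle
s=monitor.get_state();im=camera('wrist');pickle.dump(s,open('w1.pkl','wb'));cv2.imwrite('pics/w1.png',im[:,:,::-1])
E
```

```text
t 2.08 tcp [ 0.5743 -0.1746  0.2492] yaw_y deg -102.35 xaxis [-0.0029  0.0019 -1.    ] q7 -1.61
tool shift mm [-0.8  8.4 12.8] twist deg -0.89 world d mm [-14.3  -5.4   0.8]
F [-0.3  0.9 -0. ] T [ 0.01 -0.05  0.04] open 0.0851
```

View pics/w1.png

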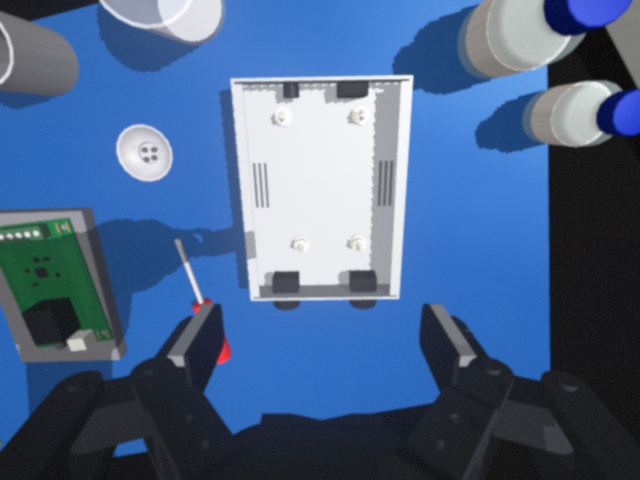

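The wrist view shows the whole tray (rim corners near (233,78), (411,77), (398,298), (251,299)) and the four posts near (283,115), (360,115), (358,243), (301,244). I enlarge it for subpixel reading.

```bash
python3 - <<'E'
import cv2
t=cv2.imread('pics/w1.png')
def c(x,y,w,h,f,n): cv2.imwrite('pics/'+n,cv2.resize(t[y:y+h,x:x+w],None,fx=f,fy=f,interpolation=cv2.INTER_CUBIC))
c(225,70,195,60,4,'b1.png');c(245,225,165,85,4.5,'b2.png')
E
```

```text
(no output)
```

View pics/b1.png

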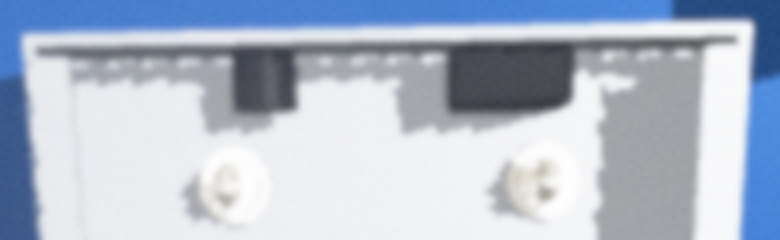

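View pics/b2.png

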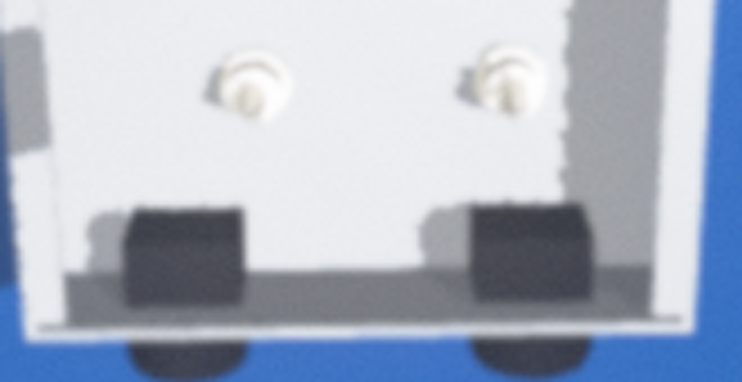

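```bash
python3 - <<'E'
from h import *
import pickle
from scipy.optimize import minimize_scalar
W=cam('wrist',pickle.load(open('w1.pkl','rb')));T=cam('top');S=cam('scene')
b1=lambda p:(225+p[0]/4,70+p[1]/4); b2=lambda p:(245+p[0]/4.5,225+p[1]/4.5)
rim=[b1((22,35)),b1((753,20)),b2((692,331)),b2((30,342))]
post=[b1((234,185)),b1((543,182)),b2((511,82)),b2((255,86))]
MR=np.array([(115,84),(115,-84),(-115,-84),(-115,84)])/1000
MP=np.array([(70,40),(70,-40),(-70,-40),(-70,26)])/1000
for m,p,zs in((MR,rim,(.042,.047,.052)),(MP,post,(.0205,.0255,.0305))):
  for z in zs:
    Q=np.array([onz(W,*q,z) for q in p]);t,th,e=fit2(m,Q);a=m-m.mean(0);b=Q[:,:2]-Q[:,:2].mean(0)
    print(z,t,th,e*1000,'scale',np.linalg.norm(b)/np.linalg.norm(a))
tt=[(132,50),(435,97),(372,513),(63,462)];ts=[(575,400),(262,553),(62,187),(357,47)]
for w,a,b in zip(rim,tt,ts):
    print(tri([ray(W,*w),ray(S,195+b[0]/5,235+b[1]/5)])[0],tri([ray(W,*w),ray(T,340+a[0]/4,180+a[1]/4)])[0])
E
```

```text
0.042 [ 0.5788 -0.1771] -0.19750083928382575 [1.655  1.8687 1.3988 1.6208] scale 1.0111484759011629
0.047 [ 0.5798 -0.1773] -0.19750083928382567 [0.4097 0.201  0.9195 0.7455] scale 0.9966918426443299
0.052 [ 0.5809 -0.1775] -0.1975008392838256 [2.4661 2.2581 2.8596 2.6372] scale 0.9822352093874968
0.0205 [ 0.592  -0.1795] -0.19918395721385482 [0.6922 1.1559 0.7822 0.7661] scale 0.9894325171185111
0.0255 [ 0.5928 -0.1796] -0.19918395721385462 [1.7731 2.2026 1.8292 1.7788] scale 0.9761056717585853
0.0305 [ 0.5936 -0.1797] -0.1991839572138547 [2.8694 3.25   2.8806 2.7915] scale 0.9627788263986592
[ 0.7112 -0.1152  0.0304] [ 0.7091 -0.1177  0.0476]
[ 0.6776 -0.2814  0.0433] [ 0.6751 -0.2786  0.0611]
[ 0.4568 -0.2353  0.0518] [ 0.4527 -0.2352  0.0494]
[ 0.4512 -0.0499 -0.0186] [ 0.4836 -0.0718  0.0457]
```

Rim height comes out at 46 mm (feet about 4 mm) and the tray yaw at about -11.4°. The post reading is less consistent, because the disc I picked looks too wide. I go lower for a close look.

Request:
{"name": "servo_tool", "arguments": {
  "motion": [
    {"x":0.037,"y":0.003,"z":0.009,"twist":-0.4},
    {"x":0.037,"y":0.003,"z":0.009,"twist":-0.4},
    {"x":0.036,"y":0.002,"z":0.009,"twist":0},
    {"x":0,"y":0,"z":0,"twist":0}
  ]
}}

```text
time: 2.62
tcp_pos: [0.5458, -0.1769, 0.1373]
ee_rot: [-2.124, 0.192, 2.126]
wrist_force: [0.0, -0.7, 0.5]
opening: 0.0852
```

```bash
python3 - <<'E'
from h import *
plan((0.56,-0.18,0.25),-np.pi/2-.2)
import pickle
s=monitor.get_state();im=camera('wrist');pickle.dump(s,open('w2.pkl','wb'));t=im[:,:,::-1];cv2.imwrite('pics/w2.png',t)
E
```

```text
t 2.62 tcp [ 0.5458 -0.1769  0.1373] yaw_y deg -100.43 xaxis [-0.001   0.0019 -1.    ] q7 -1.57
tool shift mm [-112.7    0.3  -14.4] twist deg 1.03 world d mm [ 14.2  -3.1 112.7]
F [ 0.  -0.7  0.5] T [-0.04  0.    0.01] open 0.0852
```

View pics/w2.png

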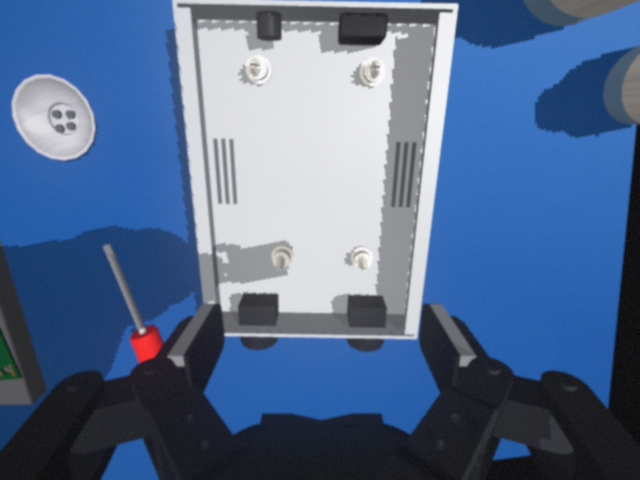

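Posts now at about (258,69), (373,72), (361,257), (282,256). I enlarge each one.

```bash
python3 - <<'E'
import cv2,numpy as np
t=cv2.imread('pics/w2.png')
o=[]
for x,y in((258,69),(373,72),(361,257),(282,256)):
    q=cv2.resize(t[y-20:y+20,x-20:x+20],None,fx=9.75,fy=9.75,interpolation=cv2.INTER_CUBIC)
    q=cv2.convertScaleAbs(q.astype(float)*1.6-170) if 0 else np.clip((q.astype(float)-90)*1.55,0,255).astype('uint8')
    for k in range(0,40,5):
        cv2.line(q,(int(k*9.75),0),(int(k*9.75),6),(0,0,255),1);cv2.line(q,(0,int(k*9.75)),(6,int(k*9.75)),(0,0,255),1)
    o.append(q[:300 if 0 else None])
g=np.vstack([np.hstack([cv2.resize(o[0],(300,300)),cv2.resize(o[1],(300,300))]),np.hstack([cv2.resize(o[3],(300,300)),cv2.resize(o[2],(300,300))])])
cv2.imwrite('pics/posts2.png',g)
E
```

```text
(no output)
```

View pics/posts2.png

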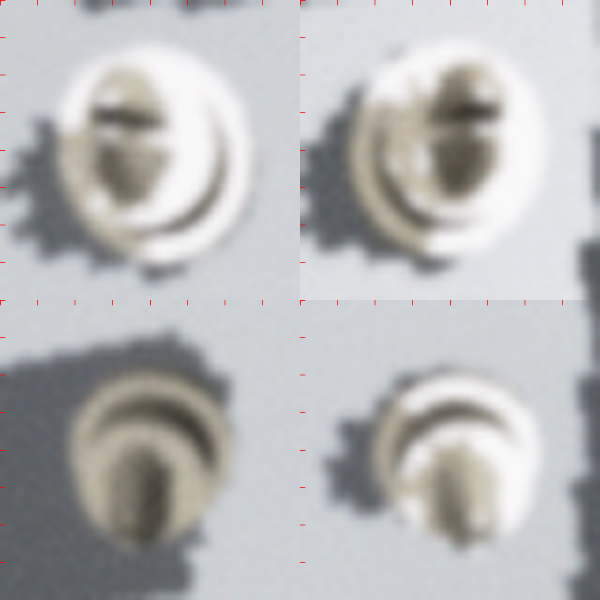

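```bash
python3 - <<'E'
from h import *
import pickle
W=cam('wrist',pickle.load(open('w2.pkl','rb')))
c=[(258,69),(373,72),(361,257),(282,256)]
MP=np.array([(70,40),(70,-40),(-70,-40),(-70,26)])/1000
disc=[(155,142),(150,135),(157,150),(151,148)]
px=[(x-20+p/7.5,y-20+q/7.5) for (x,y),(p,q) in zip(c,disc)]
for z in (.0145,.0205,.0245,.0285):
    Q=np.array([onz(W,*q,z) for q in px]);t,th,e=fit2(MP,Q);a=MP-MP.mean(0);b=Q[:,:2]-Q[:,:2].mean(0)
    print(z,t,th,e*1000,'scale',np.linalg.norm(b)/np.linalg.norm(a))
tip=[(127,118),(168,112)]
px=[(x-20+p/7.5,y-20+q/7.5) for (x,y),(p,q) in zip(c,tip)]
for z in (.034,.038,.042):
    Q=np.array([onz(W,*q,z) for q in px]);print(z,Q[:,:2],np.linalg.norm(Q[0]-Q[1]))
# scene predicted from pose for check
t=(0.5925,-.1785);th=-.199
# rim in w2
rim=[(177,3),(458,6),(418,337),(206,337)]
MR=np.array([(115,84),(115,-84),(-115,-84),(-115,84)])/1000
for z in (.042,.046,.05):
    Q=np.array([onz(W,*q,z) for q in rim]);t,th,e=fit2(MR,Q);a=MR;b=Q[:,:2]-Q[:,:2].mean(0)
    print(z,t,th,e*1000,'scale',np.linalg.norm(b)/np.linalg.norm(a))
E
```

```text
0.0145 [ 0.5925 -0.1794] -0.19989436982807188 [0.4571 0.5939 0.5145 0.6066] scale 1.0066724730707668
0.0205 [ 0.5933 -0.1795] -0.19989436982807177 [1.4494 1.2411 1.2822 1.1241] scale 0.983920557154507
0.0245 [ 0.5938 -0.1797] -0.19989436982807163 [2.694  2.4332 2.4793 2.2778] scale 0.9687526132103338
0.0285 [ 0.5943 -0.1798] -0.19989436982807157 [3.9409 3.6292 3.6765 3.4315] scale 0.9535846692661605
0.034 [[ 0.6686 -0.1548]
 [ 0.6532 -0.2314]] 0.07809446621483851
0.038 [[ 0.6678 -0.1554]
 [ 0.6527 -0.2307]] 0.07682450161844201
0.042 [[ 0.6671 -0.156 ]
 [ 0.6523 -0.2301]] 0.07555453702204554
0.042 [ 0.5785 -0.177 ] -0.19840526961208027 [0.9764 1.5296 1.4111 3.5914] scale 1.008402046447948
0.046 [ 0.5793 -0.1772] -0.19840526961208022 [2.9271 1.0056 2.6035 1.3476] scale 0.9914522384231966
0.05 [ 0.5801 -0.1775] -0.1984052696120803 [5.2515 3.3738 4.8017 1.6617] scale 0.9745024303984451
```

Feature heights read about 5 mm low, which looks like a camera bias. If I measure the board holes in the same relative view, that bias cancels. I move over the board.

Request:
{"name": "servo_tool", "arguments": {
  "motion": [
    {"x":0,"y":-0.0463,"z":0.0159,"twist":0},
    {"x":0,"y":-0.0463,"z":0.0159,"twist":0},
    {"x":0,"y":-0.0463,"z":0.0159,"twist":0},
    {"x":0,"y":-0.0463,"z":0.0159,"twist":0},
    {"x":0,"y":-0.0463,"z":0.0159,"twist":0},
    {"x":0,"y":-0.0463,"z":0.0159,"twist":0},
    {"x":0,"y":-0.0463,"z":0.0159,"twist":0},
    {"x":0,"y":0,"z":0,"twist":-5.1},
    {"x":0,"y":0,"z":0,"twist":0}
  ]
}}

```text
time: 3.8
tcp_pos: [0.5072, 0.1756, 0.158]
ee_rot: [-2.209, 0.077, 2.147]
wrist_force: [-0.1, -0.7, -0.4]
opening: 0.0858
```

```bash
python3 - <<'E'
from h import *
plan((0.495,.162,.137),-np.pi/2-.092)
import pickle
s=monitor.get_state();im=camera('wrist');pickle.dump(s,open('w3.pkl','wb'));t=im[:,:,::-1];cv2.imwrite('pics/w3.png',t)
E
```

```text
t 3.8 tcp [0.5072 0.1756 0.158 ] yaw_y deg -94.47 xaxis [ 0.0287  0.006  -0.9996] q7 -2.19
tool shift mm [20.6 14.7 11.6] twist deg 0.8 world d mm [-12.2 -13.6 -21. ]
F [-0.1 -0.7 -0.4] T [ 0.04  0.03 -0.  ] open 0.0858
```

View pics/w3.png

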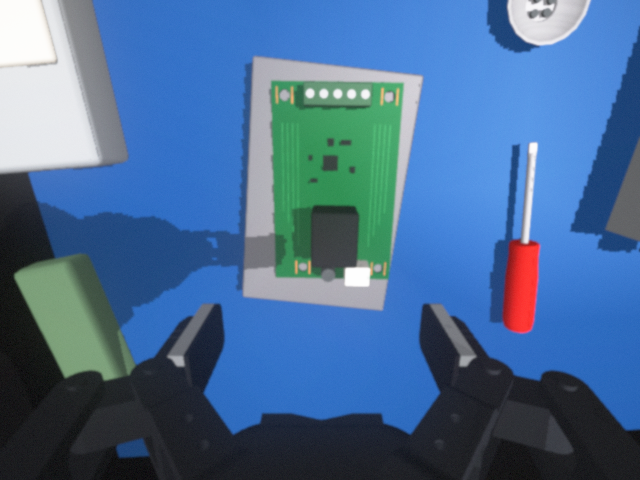

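Board in view, holes at about (285,95), (389,97), (378,268), (303,267). The tool has picked up a 1.7° tilt, which is about the jaw axis and so harmless for the grip. I read the holes closely.

```bash
python3 - <<'E'
import cv2,numpy as np
t=cv2.imread('pics/w3.png')
o=[]
for x,y in((285,95),(389,97),(303,267),(378,268)):
    q=cv2.resize(t[y-20:y+20,x-20:x+20],(300,300),interpolation=cv2.INTER_CUBIC)
    for k in range(0,40,5):
        cv2.line(q,(int(k*7.5),0),(int(k*7.5),6),(0,0,255),1);cv2.line(q,(0,int(k*7.5)),(6,int(k*7.5)),(0,0,255),1)
    o.append(q)
cv2.imwrite('pics/holes3.png',np.vstack([np.hstack(o[:2]),np.hstack(o[2:])]))
E
```

```text
(no output)
```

View pics/holes3.png

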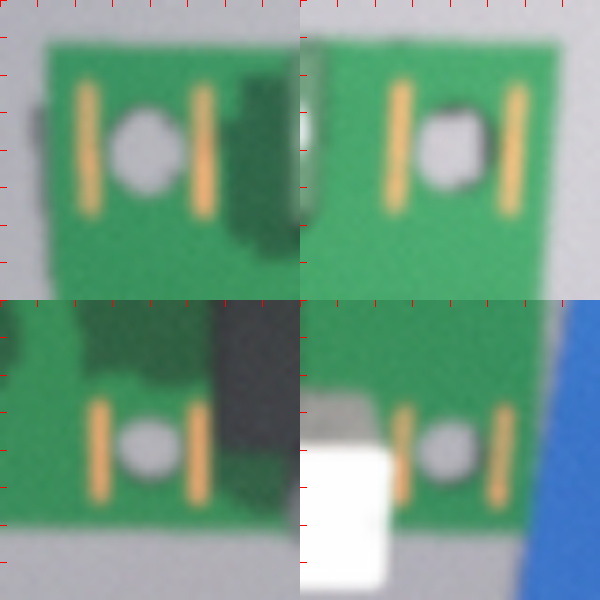

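```bash
python3 - <<'E'
from h import *
import pickle
W=cam('wrist',pickle.load(open('w3.pkl','rb')))
c=[(285,95),(389,97),(378,268),(303,267)]
d=[(147,151),(155,149),(149,152),(150,149)]
MP=np.array([(70,40),(70,-40),(-70,-40),(-70,26)])/1000
px=[(x-20+p/7.5,y-20+q/7.5) for (x,y),(p,q) in zip(c,d)]
for z in (.014,.018,.0224):
    Q=np.array([onz(W,*q,z) for q in px]);t,th,e=fit2(MP,Q);a=MP-MP.mean(0);b=Q[:,:2]-Q[:,:2].mean(0)
    print(z,t,th,e*1000,'scale',np.linalg.norm(b)/np.linalg.norm(a))
t,th=t,th
tr=t+np.array([np.cos(th),np.sin(th)])*-.036
print('transformer',tr)
# grip: TCP z = underside .020+.0244-.019
plan((tr[0],tr[1],.0254),-np.pi/2+th)
# green corners
E
```

```text
0.014 [0.5398 0.1637] -0.0936434767633045 [2.3512 2.2372 2.2532 2.0982] scale 1.028270800608376
0.018 [0.5404 0.1638] -0.0936434767633048 [1.1779 1.1135 1.1302 1.0184] scale 1.0140376361371701
0.0224 [0.541 0.164] -0.0936434767633048 [0.1129 0.1228 0.1252 0.1793] scale 0.9983811552188441
transformer [0.5052 0.1673]
t 3.85 tcp [0.5072 0.1757 0.158 ] yaw_y deg -94.57 xaxis [ 0.0289  0.0063 -0.9996] q7 -2.19
tool shift mm [132.5   9.6   5.1] twist deg 0.8 world d mm [  -2.    -8.4 -132.6]
F [ 0.6  1.1 -0.9] T [-0.02 -0.04  0.05] open 0.0854
```

The board measures with 0.1 mm residuals at its known height, so the camera is well calibrated. The target for the posts is centre (0.5927, -0.1795), yaw -0.20. I now descend on the transformer.

Request:
{"name": "servo_tool", "arguments": {
  "motion": [
    {"x":0.025,"y":0.0024,"z":0.0013,"twist":0.8},
    {"x":0.025,"y":0.0024,"z":0.0013,"twist":0},
    {"x":0.025,"y":0.0024,"z":0.0013,"twist":0},
    {"x":0.025,"y":0.0024,"z":0.0013,"twist":0},
    {"x":0,"y":0,"z":0,"twist":0}
  ]
}}

```text
time: 4.47
tcp_pos: [0.509, 0.1648, 0.0599]
ee_rot: [-2.2, 0.106, 2.123]
wrist_force: [0.7, 0.4, -0.4]
opening: 0.0856
```

```bash
python3 - <<'E'
from h import *
plan((.5052,.1673,.0254),-np.pi/2-.0936)
E
```

```text
t 4.47 tcp [0.509  0.1648 0.0599] yaw_y deg -96.16 xaxis [ 0.0362  0.0075 -0.9993] q7 -2.26
tool shift mm [34.4 -1.7  5.3] twist deg -0.8 world d mm [ -3.8   2.5 -34.5]
F [ 0.7  0.4 -0.4] T [ 0.   -0.01 -0.06] open 0.0856
```

Request:
{"name": "servo_tool", "arguments": {
  "motion": [
    {"x":0.012,"y":-0.0006,"z":0.002,"twist":-0.4},
    {"x":0.012,"y":-0.0006,"z":0.002,"twist":-0.4},
    {"x":0.0104,"y":-0.0005,"z":0.0013,"twist":0},
    {"x":0,"y":0,"z":0,"twist":0}
  ]
}}

```text
time: 4.97
tcp_pos: [0.5068, 0.1677, 0.0256]
ee_rot: [-2.21, 0.092, 2.125]
wrist_force: [0.5, -0.2, 0.1]
opening: 0.0852
```

```bash
python3 - <<'E'
from h import *
plan((.5052,.1673,.0254),-np.pi/2-.0936)
print(np.array(monitor.get_state()['joint_positions']))
E
```

```text
t 4.97 tcp [0.5068 0.1677 0.0256] yaw_y deg -95.43 xaxis [ 0.0395  0.0086 -0.9992] q7 -2.27
tool shift mm [0.2 0.6 1.6] twist deg -0.06 world d mm [-1.6 -0.4 -0.2]
F [ 0.5 -0.2  0.1] T [-0.01  0.04  0.04] open 0.0852
[-0.2925  0.4705 -0.1863  2.0942  0.1797  0.5517 -2.2747]
```

Request:
{"name": "servo_tool", "arguments": {
  "motion": [
    {"x":0,"y":0.0006,"z":0.0016,"twist":0},
    {"x":0,"y":0,"z":0,"twist":0},
    {"x":0,"y":0,"z":0,"twist":0},
    {"x":0,"y":0,"z":0,"twist":0},
    {"x":0,"y":0,"z":0,"twist":0},
    {"x":0,"y":0,"z":0,"twist":0}
  ],
  "jaw": 0
}}

```text
time: 5.72
tcp_pos: [0.5054, 0.1673, 0.0265]
ee_rot: [-2.211, 0.092, 2.124]
wrist_force: [-0.6, 0.2, -2.1]
opening: 0.0353
```

```bash
python3 - <<'E'
from h import *
plan((.5052,.1673,.0254),-np.pi/2-.0936)
E
```

```text
t 5.72 tcp [0.5054 0.1673 0.0265] yaw_y deg -95.43 xaxis [ 0.0405  0.0087 -0.9991] q7 -2.28
tool shift mm [1.1 0.1 0.3] twist deg -0.07 world d mm [-0.2 -0.  -1.1]
F [-0.6  0.2 -2.1] T [0.02 0.   0.03] open 0.0353
```

Gripped at 35 mm opening (the block is 36 mm wide). I lift.

Request:
{"name": "servo_tool", "arguments": {
  "motion": [
    {"x":-0.01,"y":0,"z":0,"twist":0},
    {"x":-0.02,"y":0,"z":0,"twist":0},
    {"x":-0.02,"y":0,"z":0,"twist":0},
    {"x":-0.02,"y":0,"z":0,"twist":0},
    {"x":-0.02,"y":0,"z":0,"twist":0},
    {"x":-0.02,"y":0,"z":0,"twist":0},
    {"x":0,"y":0,"z":0,"twist":0}
  ]
}}

```text
time: 6.6
tcp_pos: [0.5003, 0.1663, 0.143]
ee_rot: [-2.211, 0.091, 2.123]
wrist_force: [0.9, 0.0, -3.3]
opening: 0.0353
```

```bash
python3 - <<'E'
from h import *
th=-.1999; tr=np.array([.5927,-.1795])-.036*np.array([np.cos(th),np.sin(th)])
print(tr)
plan((tr[0],tr[1],.130),-np.pi/2+th)
print(np.array(monitor.get_state()['joint_positions']))
E
```

```text
[ 0.5574 -0.1724]
t 6.6 tcp [0.5003 0.1663 0.143 ] yaw_y deg -95.41 xaxis [ 0.041   0.0091 -0.9991] q7 -2.21
tool shift mm [ 12.3 331.9 -88.4] twist deg 6.04 world d mm [  57.1 -338.7  -13. ]
F [ 0.9  0.  -3.3] T [0.04 0.08 0.02] open 0.0353
[-0.2526  0.2797 -0.2286  2.0389  0.1028  0.7919 -2.2077]
```

Request:
{"name": "servo_tool", "arguments": {
  "motion": [
    {"x":0,"y":0.012,"z":-0.003,"twist":0},
    {"x":0,"y":0.024,"z":-0.0063,"twist":0},
    {"x":0,"y":0.024,"z":-0.0063,"twist":0},
    {"x":0,"y":0.024,"z":-0.0063,"twist":0},
    {"x":0,"y":0.024,"z":-0.0063,"twist":0},
    {"x":0,"y":0.024,"z":-0.0063,"twist":0},
    {"x":0,"y":0.024,"z":-0.0063,"twist":0},
    {"x":0,"y":0.024,"z":-0.0063,"twist":0},
    {"x":0,"y":0.024,"z":-0.0063,"twist":0},
    {"x":0,"y":0,"z":0,"twist":0}
  ]
}}

```text
time: 7.85
tcp_pos: [0.5295, -0.0577, 0.1336]
ee_rot: [-2.197, 0.099, 2.138]
wrist_force: [-0.7, 0.2, -2.4]
opening: 0.0355
```

```bash
python3 - <<'E'
from h import *
plan((.5574,-.1724,.130),-np.pi/2-.1999)
E
```

```text
t 7.85 tcp [ 0.5295 -0.0577  0.1336] yaw_y deg -95.62 xaxis [ 0.0278  0.0055 -0.9996] q7 -1.72
tool shift mm [  3.7 111.5 -38.9] twist deg 5.83 world d mm [  27.9 -114.7   -3.6]
F [-0.7  0.2 -2.4] T [0.05 0.12 0.01] open 0.0355
```

Request:
{"name": "servo_tool", "arguments": {
  "motion": [
    {"x":0,"y":0.02,"z":-0.007,"twist":0},
    {"x":0,"y":0.02,"z":-0.007,"twist":0},
    {"x":0,"y":0.02,"z":-0.007,"twist":0},
    {"x":0,"y":0.02,"z":-0.007,"twist":1.5},
    {"x":0,"y":0.02,"z":-0.007,"twist":1.5},
    {"x":0,"y":0.008,"z":-0.003,"twist":1.5},
    {"x":0,"y":0,"z":0,"twist":1.3},
    {"x":0,"y":0,"z":0,"twist":0}
  ]
}}

```text
time: 8.85
tcp_pos: [0.5537, -0.1722, 0.1295]
ee_rot: [-2.131, 0.207, 2.087]
wrist_force: [-0.3, -0.3, -1.1]
opening: 0.0353
```

```bash
python3 - <<'E'
from h import *
plan((.5574,-.1724,.100),-np.pi/2-.1999)
import pickle
s=monitor.get_state();im=camera('wrist');pickle.dump(s,open('w4.pkl','wb'));t=im[:,:,::-1];cv2.imwrite('pics/w4.png',t)
E
```

```text
t 8.85 tcp [ 0.5537 -0.1722  0.1295] yaw_y deg -101.75 xaxis [ 0.0213  0.0072 -0.9997] q7 -1.6
tool shift mm [29.6 -0.2 -3. ] twist deg -0.3 world d mm [  3.7  -0.2 -29.5]
F [-0.3 -0.3 -1.1] T [0.01 0.06 0.01] open 0.0353
```

View pics/w4.png

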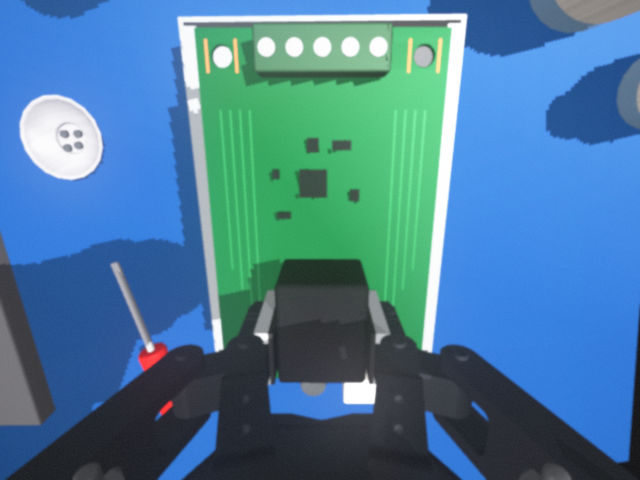

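The board is firmly held in the jaws, holes a and b at (222,56) and (424,56). I check whether its pose in the gripper matches the pose at the grasp.

```bash
cat >> h.py <<'E'
def TT(s):
    T=np.eye(4);T[:3,:3]=R.from_rotvec(s['ee_rot']).as_matrix();T[:3,3]=s['tcp_pos'];return T
G=TT(dict(ee_rot=[-2.211,.092,2.124],tcp_pos=[.5054,.1673,.0265]))
B0=np.eye(4);B0[:3,:3]=R.from_euler('z',-.0936).as_matrix();B0[:3,3]=[.541,.164,.020]
TB=np.linalg.inv(G)@B0   # board in tool
H=np.array([(70,40,0),(70,-40,0),(-70,-40,0),(-70,26,0)])/1000
def boardpose(s): return TT(s)@TB
E
python3 - <<'E'
from h import *
import pickle
s=pickle.load(open('w4.pkl','rb'));W=cam('wrist',s);B=boardpose(s)
print(B)
for h in H: 
    hh=B@np.append(h+[0,0,.0024],1); print('hole top pred',hh[:3],proj(W,hh[:3]))
im=cv2.imread('pics/w4.png');o=[]
for x,y in((222,56),(424,56)):
    q=cv2.resize(im[y-20:y+20,x-20:x+20],(380,380),interpolation=cv2.INTER_CUBIC)
    for k in range(0,40,5):
        cv2.line(q,(int(k*9.5),0),(int(k*9.5),6),(0,0,255),1);cv2.line(q,(0,int(k*9.5)),(6,int(k*9.5)),(0,0,255),1)
    o.append(q)
cv2.imwrite('pics/holes4.png',np.hstack(o))
E
```

```text
[[ 0.9791  0.2023  0.0199  0.5886]
 [-0.2023  0.9793 -0.0035 -0.1794]
 [-0.0202 -0.0006  0.9998  0.1223]
 [ 0.      0.      0.      1.    ]]
hole top pred [ 0.6653 -0.1544  0.1233] [222.2821  57.4009]
hole top pred [ 0.6491 -0.2327  0.1233] [424.7038  56.7101]
hole top pred [ 0.512  -0.2044  0.1261] [401.7279 362.1619]
hole top pred [ 0.5254 -0.1398  0.1261] [272.0024 361.3537]
```

View pics/holes4.png

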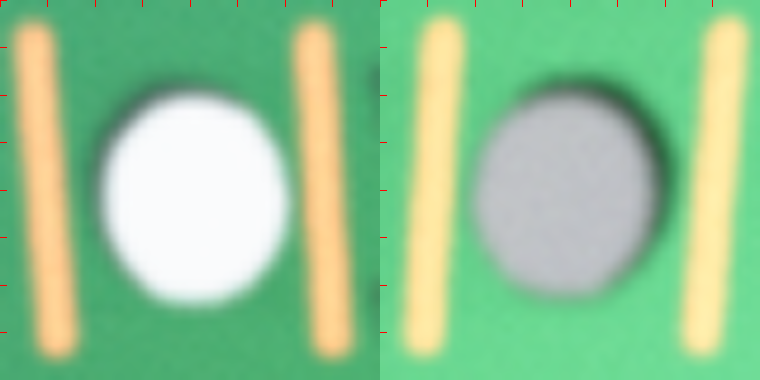

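The prediction matches the picture to about 1 px (0.7 mm). I shift 4 mm and descend to above the posts, then look through the holes.

Request:
{"name": "servo_tool", "arguments": {
  "motion": [
    {"x":0.015,"y":-0.0002,"z":-0.0015,"twist":-0.2},
    {"x":0.015,"y":0,"z":-0.0015,"twist":0},
    {"x":0.015,"y":0,"z":-0.0015,"twist":0},
    {"x":0.015,"y":0,"z":-0.001,"twist":0},
    {"x":0,"y":0,"z":0,"twist":0}
  ]
}}

```text
time: 9.52
tcp_pos: [0.5603, -0.1709, 0.0642]
ee_rot: [-2.132, 0.2, 2.093]
wrist_force: [-0.3, 0.2, -2.1]
opening: 0.0351
```

```bash
cat > look.py <<'E'
from h import *
import pickle,sys
n=sys.argv[1]
s=monitor.get_state();im=camera('wrist');pickle.dump(s,open(n+'.pkl','wb'));t=im[:,:,::-1];cv2.imwrite(f'pics/{n}.png',t)
B=boardpose(s);print('board',B[:3,3],'yaw',np.arctan2(B[1,0],B[0,0]),'pitch z of x-axis',B[2,0],B[2,1])
plan((.5574,-.1724,.1),-np.pi/2-.1999,s)
W=cam('wrist',s);o=[]
for h in H[:2]:
    u,v=proj(W,(B@np.append(h+[0,0,.0024],1))[:3]);print('pred px',u.round(1),v.round(1))
    x,y=int(u),max(25,int(v));q=cv2.resize(t[y-25:y+25,x-25:x+25],(390,390),interpolation=cv2.INTER_CUBIC);o.append(q)
cv2.imwrite(f'pics/{n}h.png',np.hstack(o))
E
python3 look.py w5
```

```text
board [ 0.5952 -0.1778  0.0569] yaw -0.1968316057691044 pitch z of x-axis -0.02201153141912697 -0.000148625556967853
t 9.53 tcp [ 0.5603 -0.1709  0.0642] yaw_y deg -101.36 xaxis [ 0.0195  0.0082 -0.9998] q7 -1.6
tool shift mm [-35.9   1.6   1.9] twist deg 0.1 world d mm [-2.9 -1.5 35.8]
F [-0.3  0.2 -2.1] T [-0.01  0.06 -0.01] open 0.0351
pred px 222.3 57.4
pred px 424.7 56.7
```

View pics/w5h.png

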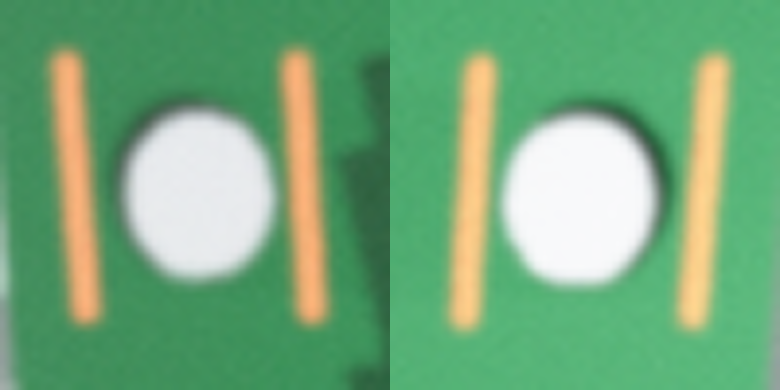

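```bash
python3 - <<'E'
from h import *
import pickle
t=cv2.imread('pics/w5.png');s=pickle.load(open('w5.pkl','rb'));W=cam('wrist',s)
o=[]
for x,y in((222,57),(424,57)):
    q=t[y-12:y+13,x-12:x+13].astype(float);g=q[:,:,1];print(g[8:17:2,6:19:2].round(0))
    o.append(cv2.resize(np.clip((q-205)*5,0,255).astype('uint8'),(375,375),interpolation=cv2.INTER_CUBIC))
cv2.imwrite('pics/w5s.png',np.hstack(o))
for z in(.016,.0245,.030,.038):
  print(z,onz(W,222.3,57,z),onz(W,424.7,57,z))
th=-.1999;M=R.from_euler('z',th).as_matrix();print((H@M.T+[.5927,-.1795,0])[:2])
E
```

```text
[[232. 234. 235. 235. 234. 235. 233.]
 [234. 233. 234. 234. 235. 235. 235.]
 [234. 234. 234. 235. 234. 235. 235.]
 [235. 234. 234. 234. 234. 233. 234.]
 [232. 235. 235. 234. 235. 234. 234.]]
[[248. 248. 249. 248. 248. 249. 247.]
 [248. 249. 249. 248. 249. 249. 248.]
 [249. 249. 249. 249. 249. 249. 248.]
 [248. 249. 249. 249. 249. 249. 247.]
 [249. 249. 249. 249. 249. 249. 239.]]
0.016 [ 0.6817 -0.1427  0.016 ] [ 0.6614 -0.2429  0.016 ]
0.0245 [ 0.6797 -0.1447  0.0245] [ 0.6603 -0.2404  0.0245]
0.03 [ 0.6784 -0.146   0.03  ] [ 0.6596 -0.2388  0.03  ]
0.038 [ 0.6765 -0.1478  0.038 ] [ 0.6585 -0.2365  0.038 ]
[[ 0.6692 -0.1542  0.    ]
 [ 0.6534 -0.2326  0.    ]]
```

View pics/w5s.png

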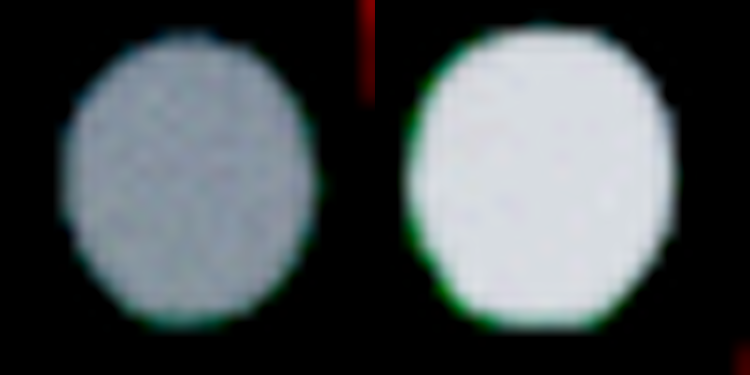

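Request:
{"name": "servo_tool", "arguments": {
  "motion": [
    {"x":0,"y":0.0022,"z":0.0021,"twist":0.1},
    {"x":0.006,"y":0,"z":0,"twist":0},
    {"x":0.006,"y":0,"z":0,"twist":0},
    {"x":0,"y":0,"z":0,"twist":0}
  ]
}}

```text
time: 10.07
tcp_pos: [0.5589, -0.1732, 0.0533]
ee_rot: [-2.134, 0.202, 2.088]
wrist_force: [0.1, 1.0, -2.4]
opening: 0.0351
```

```bash
python3 look.py w6; python3 - <<'E'
import cv2,numpy as np
t=cv2.imread('pics/w6.png');o=[]
for x,y in((222,57),(424,57)):
    q=t[y-12:y+13,x-12:x+13].astype(float)
    o.append(cv2.resize(np.clip((q-180)*3.4,0,255).astype('uint8'),(375,375),interpolation=cv2.INTER_CUBIC))
cv2.imwrite('pics/w6s.png',np.hstack(o))
E
```

```text
board [ 0.5938 -0.1802  0.0461] yaw -0.19919864245055263 pitch z of x-axis -0.018955174435751388 -0.00030494141682841345
t 10.07 tcp [ 0.5589 -0.1732  0.0533] yaw_y deg -101.49 xaxis [ 0.0225  0.0073 -0.9997] q7 -1.6
tool shift mm [-46.7  -1.    0.7] twist deg -0.04 world d mm [-1.5  0.8 46.7]
F [ 0.1  1.  -2.4] T [-0.02  0.06  0.  ] open 0.0351
pred px 222.3 57.4
pred px 424.7 56.7
```

View pics/w6s.png

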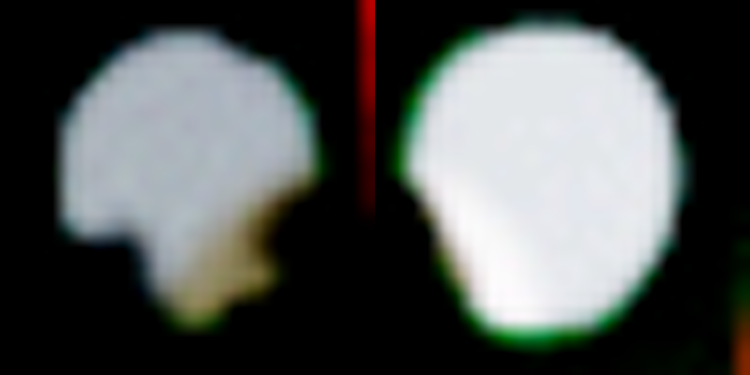

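```bash
python3 - <<'E'
from h import *
import pickle
s=pickle.load(open('w6.pkl','rb'));W=cam('wrist',s)
M=R.from_euler('z',-.1999).as_matrix()
for z in(.026,.030,.034,.038):
  for h in H[:2]:
    p=M@h+[.593,-.1795,z];u=proj(W,p);print(z,u.round(1),end=' ')
  print()
E
```

```text
0.026 [234.7  69.4] 0.026 [410.4  69. ] 
0.03 [232.4  67.8] 0.03 [412.6  67.4] 
0.034 [230.   66.2] 0.034 [414.9  65.8] 
0.038 [227.5  64.4] 0.038 [417.2  64. ]
```

View pics/w6h.png

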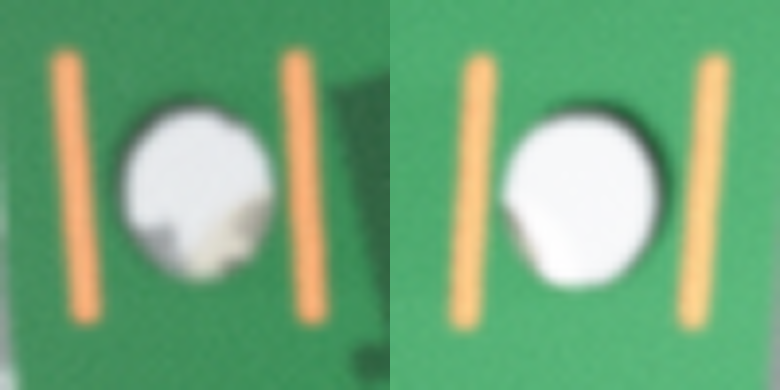

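Request:
{"name": "servo_tool", "arguments": {
  "motion": [
    {"x":0.003,"y":-0.0006,"z":0.0006,"twist":0},
    {"x":0.003,"y":0,"z":0,"twist":0},
    {"x":0.001,"y":0,"z":0,"twist":0}
  ]
}}

```text
time: 10.5
tcp_pos: [0.5589, -0.1724, 0.0463]
ee_rot: [-2.135, 0.202, 2.088]
wrist_force: [0.4, 0.7, -2.1]
opening: 0.0352
```

```bash
python3 look.py w7; python3 - <<'E'
import sys;sys.path.insert(0,'.')
from h import *
import pickle
s=pickle.load(open('w7.pkl','rb'));W=cam('wrist',s)
M=R.from_euler('z',-.1999).as_matrix()
for z in(.026,.030,.034,.038):
  for h in H[:2]:
    p=M@h+[.593,-.1795,z];u=proj(W,p);print(z,u.round(1),end=' ')
  print()
E
```

```text
board [ 0.5939 -0.1794  0.0392] yaw -0.1991126748916151 pitch z of x-axis -0.018191442098152762 -0.00028535778846768586
t 10.5 tcp [ 0.5589 -0.1724  0.0463] yaw_y deg -101.48 xaxis [ 0.0233  0.0072 -0.9997] q7 -1.6
tool shift mm [-53.7  -0.3   0.4] twist deg -0.03 world d mm [-1.5 -0.  53.7]
F [ 0.4  0.7 -2.1] T [-0.03  0.12  0.05] open 0.0352
pred px 222.3 57.4
pred px 424.7 56.7
0.026 [232.6  66.4] 0.026 [416.1  65.9] 
0.03 [230.1  64.6] 0.03 [418.5  64.2] 
0.034 [227.6  62.8] 0.034 [421.   62.4] 
0.038 [224.9  60.9] 0.038 [423.7  60.4]
```

View pics/w7h.png

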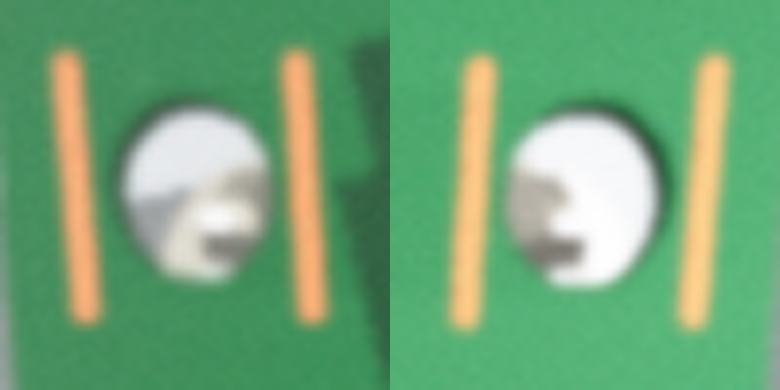

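The split tips show through holes a and b at about (227,64) and (420,63), where the target pose predicts them for a tip height of about 32 mm. I descend gently until contact.

Request:
{"name": "servo_tool", "arguments": {
  "motion": [
    {"x":0.0025,"y":0,"z":0.0004,"twist":0},
    {"x":0.0025,"y":0,"z":0,"twist":0}
  ]
}}

```text
time: 10.8
tcp_pos: [0.5586, -0.1723, 0.0412]
ee_rot: [-2.135, 0.202, 2.088]
wrist_force: [-3.5, 0.5, 1.5]
opening: 0.0345
```

```bash
python3 look.py w8
```

```text
board [ 0.5936 -0.1793  0.0341] yaw -0.19913531665346915 pitch z of x-axis -0.018126993116257675 -0.0002991514683522782
t 10.8 tcp [ 0.5586 -0.1723  0.0412] yaw_y deg -101.49 xaxis [ 0.0233  0.0072 -0.9997] q7 -1.6
tool shift mm [-58.8  -0.3  -0.1] twist deg -0.03 world d mm [-1.2 -0.1 58.8]
F [-3.5  0.5  1.5] T [0.09 0.49 0.03] open 0.0345
pred px 222.3 57.4
pred px 424.7 56.7
```

View pics/w8h.png

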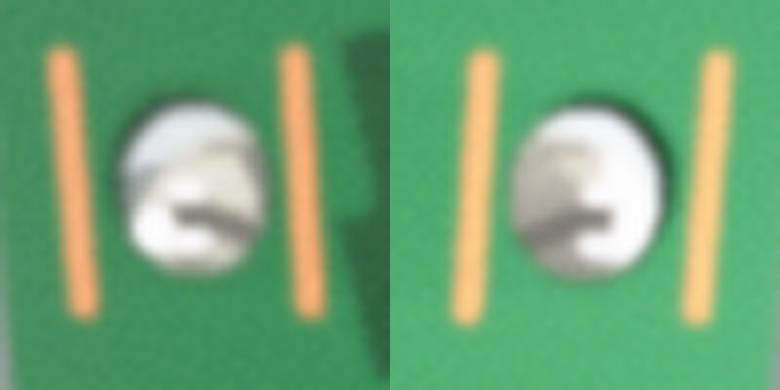

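Contact now: Fx = -3.5 N says the board sits too far in +x. In the holes the tips are central in y but about 2 mm towards -x. I compute that shift.

```bash
python3 - <<'E'
from h import *
import pickle
s=pickle.load(open('w8.pkl','rb'));W=cam('wrist',s)
M=R.from_euler('z',-.1999).as_matrix()
for z in (.032,.035,.038):
  A=onz(W,221.4,59.3,z);Bq=onz(W,424.4,58.6,z)
  c=(A+Bq)/2; print(z,A,Bq,np.linalg.norm(A-Bq),'centre',c-M@[.07,0,0],'yaw',np.arctan2((A-Bq)[1],(A-Bq)[0])-np.pi/2)
s['tcp_pos'];
plan((.5586,-.1723,.0432),-np.pi/2-.1999)
# hole position observed in image now: hole centre
for (u,v) in ((197+193/7.8,32+188/7.8),(399+197/7.8,31+190/7.8)): print('obs hole',u,v)
E
```

```text
0.032 [ 0.6703 -0.1527  0.032 ] [ 0.6541 -0.2331  0.032 ] 0.08206160921484769 centre [ 0.5936 -0.179   0.032 ] yaw -0.19898987066915175
0.035 [ 0.6696 -0.1534  0.035 ] [ 0.6537 -0.2322  0.035 ] 0.08045956932238019 centre [ 0.593  -0.1789  0.035 ] yaw -0.19898987066915175
0.038 [ 0.6689 -0.1541  0.038 ] [ 0.6533 -0.2314  0.038 ] 0.07885752942991262 centre [ 0.5925 -0.1788  0.038 ] yaw -0.19898987066915197
t 10.85 tcp [ 0.5584 -0.1722  0.0409] yaw_y deg -101.48 xaxis [ 0.0229  0.0073 -0.9997] q7 -1.6
tool shift mm [-2.3  0.  -0.2] twist deg -0.03 world d mm [ 0.2 -0.1  2.3]
F [-3.9  0.9 -0.2] T [ 0.02  0.46 -0.03] open 0.035
obs hole 221.74358974358975 56.1025641025641
obs hole 424.2564102564103 55.358974358974365
```

Request:
{"name": "servo_tool", "arguments": {
  "motion": [
    {"x":-0.002,"y":0,"z":0,"twist":0},
    {"x":0,"y":-0.0003,"z":0.0016,"twist":0},
    {"x":0.001,"y":0,"z":0,"twist":0}
  ]
}}

```text
time: 11.22
tcp_pos: [0.557, -0.1716, 0.0421]
ee_rot: [-2.135, 0.202, 2.088]
wrist_force: [-0.1, 0.9, -1.2]
opening: 0.035
```

```bash
python3 look.py w9
```

```text
board [ 0.592  -0.1786  0.0349] yaw -0.1990473548994683 pitch z of x-axis -0.01812107992150386 -0.00027514271732915276
t 11.22 tcp [ 0.557  -0.1716  0.0421] yaw_y deg -101.48 xaxis [ 0.0233  0.0072 -0.9997] q7 -1.6
tool shift mm [-57.9   0.   -1.8] twist deg -0.03 world d mm [ 0.4 -0.8 57.9]
F [-0.1  0.9 -1.2] T [-0.04  0.1  -0.02] open 0.035
pred px 222.3 57.4
pred px 424.7 56.7
```

View pics/w9h.png

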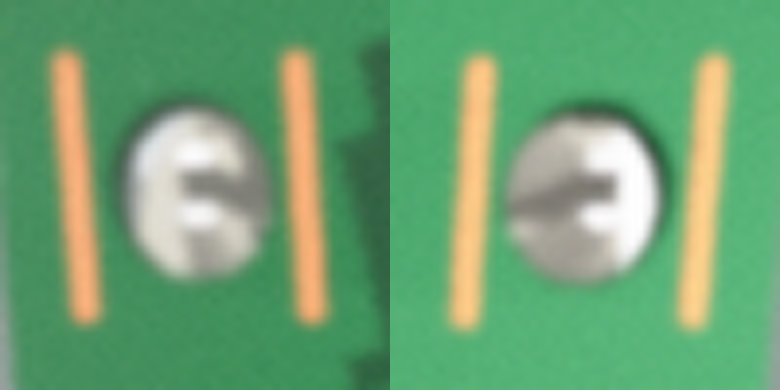

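Both slots are now centred in their holes. I descend slowly with force checks.

Request:
{"name": "servo_tool", "arguments": {
  "motion": [
    {"x":0.0012,"y":0,"z":0,"twist":0},
    {"x":0.0012,"y":0,"z":0,"twist":0},
    {"x":0.0012,"y":0,"z":0,"twist":0}
  ]
}}

```text
time: 11.65
tcp_pos: [0.5572, -0.1716, 0.0381]
ee_rot: [-2.135, 0.202, 2.088]
wrist_force: [-2.1, 0.5, 1.1]
opening: 0.0347
```

Request:
{"name": "servo_tool", "arguments": {
  "motion": [
    {"x":0.0012,"y":0,"z":0,"twist":0},
    {"x":0.0012,"y":0,"z":0,"twist":0}
  ]
}}

```text
time: 11.9
tcp_pos: [0.5573, -0.1717, 0.0362]
ee_rot: [-2.136, 0.203, 2.087]
wrist_force: [-5.5, 2.0, 9.6]
opening: 0.0352
```

The board rests on the posts (about 12 N, roughly 6.6 mm above the shoulders). I release it so it can centre itself.

Request:
{"name": "servo_tool", "arguments": {
  "motion": [
    {"x":-0.0005,"y":0,"z":0,"twist":0},
    {"x":0,"y":0,"z":0,"twist":0},
    {"x":0,"y":0,"z":0,"twist":0},
    {"x":0,"y":0,"z":0,"twist":0},
    {"x":0,"y":0,"z":0,"twist":0}
  ],
  "jaw": 1
}}

```text
time: 12.52
tcp_pos: [0.558, -0.1718, 0.0369]
ee_rot: [-2.137, 0.203, 2.086]
wrist_force: [-0.1, -1.2, -0.2]
opening: 0.0855
```

Request:
{"name": "servo_tool", "arguments": {
  "motion": [
    {"x":-0.02,"y":0,"z":0,"twist":0},
    {"x":-0.02,"y":0,"z":0,"twist":0},
    {"x":-0.02,"y":0,"z":0,"twist":0},
    {"x":-0.02,"y":0,"z":0,"twist":0},
    {"x":0,"y":0,"z":0,"twist":0}
  ]
}}

```text
time: 13.15
tcp_pos: [0.5556, -0.1722, 0.1188]
ee_rot: [-2.136, 0.202, 2.087]
wrist_force: [-0.4, -0.3, -0.3]
opening: 0.0853
```

```bash
python3 look.py w10
```

```text
board [ 0.5906 -0.1792  0.1116] yaw -0.19905848909961682 pitch z of x-axis -0.01754812674731363 -0.000264198303906308
t 13.15 tcp [ 0.5556 -0.1722  0.1188] yaw_y deg -101.48 xaxis [ 0.0239  0.0071 -0.9997] q7 -1.59
tool shift mm [18.8  0.  -1.4] twist deg -0.03 world d mm [  1.8  -0.2 -18.8]
F [-0.4 -0.3 -0.3] T [-0.01  0.01  0.05] open 0.0853
pred px 222.3 57.4
pred px 424.7 56.7
```

View pics/w10.png

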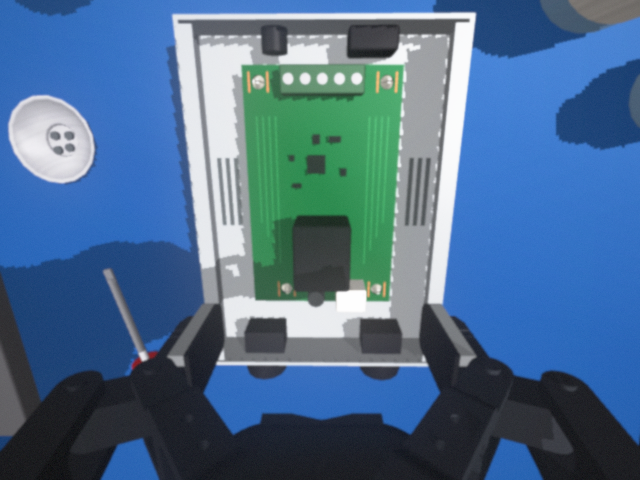

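The board lies on all four posts, with a tip through each hole at (258,82), (387,82), (377,289), (287,289). I compute the press points.

```bash
python3 - <<'E'
from h import *
import pickle
s=pickle.load(open('w10.pkl','rb'));W=cam('wrist',s)
im=cv2.imread('pics/w10.png');hsv=cv2.cvtColor(im,cv2.COLOR_BGR2HSV)
m=cv2.inRange(hsv,(45,80,40),(85,255,255));m[:, :230]=0;m[:,420:]=0;m[320:]=0
c=max(cv2.findContours(m,0,2)[0],key=cv2.contourArea)
# straight corner estimate from the hull
hull=cv2.convexHull(c);q=cv2.approxPolyDP(hull,6,True)[:,0];print(q.tolist())
MC=np.array([(80,50),(80,-50),(-80,-50),(-80,50)])/1000
q=q.astype(float);cx=q.mean(0)
def pick(sx,sy): return max(q,key=lambda p:sx*(p[0]-cx[0])+sy*(p[1]-cx[1]))
P=[pick(-1,-1),pick(1,-1),pick(1,1),pick(-1,1)]
for z in (.027,.031,.035):
    Q=np.array([onz(W,*p,z) for p in P]);t,th,e=fit2(MC,Q);print(z,t,th,e*1000,'scale',np.linalg.norm(Q[:,:2]-Q[:,:2].mean(0))/np.linalg.norm(MC))
for z in (.031,):
    Q=np.array([onz(W,*p,z) for p in ((258,82),(387,82),(377,289),(287,289))]);print('holes',fit2(H,Q))
th=-.2
for nm,dx in(('transf',-.04),('term',.047)):
    p=np.array([.593,-.179])+dx*np.array([np.cos(th),np.sin(th)]);print(nm,p);plan((p[0],p[1],.08),-np.pi/2-.2)
E
```

```text
[[402, 65], [388, 299], [256, 298], [242, 66]]
0.027 [ 0.5918 -0.1781] -0.19931492766967684 [0.4104 0.7221 0.8574 0.5611] scale 1.0062014616284167
0.031 [ 0.5924 -0.1782] -0.1993149276696767 [1.2815 1.0861 0.7561 1.0725] scale 0.9891649609609657
0.035 [ 0.5931 -0.1784] -0.1993149276696767 [2.8733 2.6468 2.3673 2.6734] scale 0.9721284602935142
holes (array([ 0.5916, -0.1785]), np.float64(-0.1988327471149043), array([0.0007, 0.0005, 0.0007, 0.0009]))
transf [ 0.5538 -0.1711]
t 13.2 tcp [ 0.5551 -0.1721  0.1178] yaw_y deg -101.48 xaxis [ 0.0226  0.0074 -0.9997] q7 -1.59
tool shift mm [37.8 -0.3  2.3] twist deg -0.02 world d mm [ -1.3   1.  -37.8]
F [-0.3  0.2  0.7] T [-0.02 -0.02  0.  ] open 0.0856
term [ 0.6391 -0.1883]
t 13.2 tcp [ 0.5551 -0.1721  0.1178] yaw_y deg -101.48 xaxis [ 0.0226  0.0074 -0.9997] q7 -1.59
tool shift mm [ 39.6  -0.3 -84.7] twist deg -0.02 world d mm [ 83.9 -16.3 -37.8]
F [-0.3  0.2  0.7] T [-0.02 -0.02  0.  ] open 0.0856
```

Request:
{"name": "servo_tool", "arguments": {
  "motion": [
    {"x":0,"y":-0.0005,"z":0.004,"twist":0},
    {"x":0,"y":-0.0005,"z":0.004,"twist":0},
    {"x":0.01,"y":0,"z":0,"twist":0},
    {"x":0.012,"y":0,"z":0,"twist":0},
    {"x":0.012,"y":0,"z":0,"twist":0},
    {"x":0.008,"y":0,"z":0,"twist":0},
    {"x":0,"y":0,"z":0,"twist":0}
  ],
  "jaw": 0
}}

```text
time: 14.08
tcp_pos: [0.546, -0.1684, 0.0692]
ee_rot: [-2.129, 0.201, 2.094]
wrist_force: [-0.3, 1.2, 0.5]
opening: -0.0001
```

```bash
python3 - <<'E'
from h import *
plan((.5481,-.1696,.065),-np.pi/2-.2)
cv2.imwrite('pics/w11.png',camera('wrist')[:,:,::-1])
E
```

```text
t 14.07 tcp [ 0.546  -0.1684  0.0692] yaw_y deg -101.47 xaxis [ 0.0176  0.0086 -0.9998] q7 -1.6
tool shift mm [ 4.2  0.8 -2.3] twist deg -0.01 world d mm [ 2.1 -1.2 -4.2]
F [-0.3  1.2  0.5] T [-0.   -0.    0.06] open -0.0001
```

View pics/w11.png

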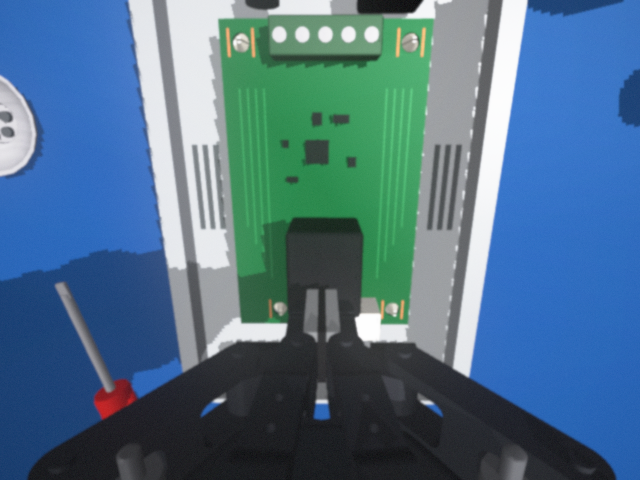

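The shut fingers sit over the rear half of the block. I start the slow press.

Request:
{"name": "servo_tool", "arguments": {
  "motion": [
    {"x":0.0012,"y":0.0008,"z":-0.002,"twist":0},
    {"x":0.0012,"y":0,"z":0,"twist":0},
    {"x":0.0012,"y":0,"z":0,"twist":0},
    {"x":0.0008,"y":0,"z":0,"twist":0}
  ]
}}

```text
time: 14.62
tcp_pos: [0.5489, -0.1699, 0.066]
ee_rot: [-2.132, 0.202, 2.091]
wrist_force: [-0.1, 0.3, -0.6]
opening: -0.0002
```

Request:
{"name": "servo_tool", "arguments": {
  "motion": [
    {"x":0.0008,"y":0,"z":0,"twist":0},
    {"x":0.0008,"y":0,"z":0,"twist":0}
  ]
}}

```text
time: 14.88
tcp_pos: [0.549, -0.1699, 0.0645]
ee_rot: [-2.132, 0.202, 2.091]
wrist_force: [-0.4, 0.0, 4.5]
opening: -0.0
```

Request:
{"name": "servo_tool", "arguments": {
  "motion": [
    {"x":0.0007,"y":0,"z":0,"twist":0},
    {"x":0.0007,"y":0,"z":0,"twist":0}
  ]
}}

```text
time: 15.12
tcp_pos: [0.5491, -0.1699, 0.0635]
ee_rot: [-2.132, 0.202, 2.091]
wrist_force: [-4.0, 0.6, 8.4]
opening: 0.0
```

Request:
{"name": "servo_tool", "arguments": {
  "motion": [
    {"x":0.0007,"y":0,"z":0,"twist":0}
  ]
}}

```text
time: 15.25
tcp_pos: [0.5491, -0.17, 0.0632]
ee_rot: [-2.132, 0.202, 2.091]
wrist_force: [-3.6, 1.0, 9.7]
opening: -0.0
```

Request:
{"name": "servo_tool", "arguments": {
  "motion": [
    {"x":0.0009,"y":0,"z":0,"twist":0},
    {"x":0.0009,"y":0,"z":0,"twist":0}
  ]
}}

```text
time: 15.5
tcp_pos: [0.549, -0.17, 0.0621]
ee_rot: [-2.132, 0.202, 2.091]
wrist_force: [0.4, -0.3, -0.1]
opening: -0.0003
```

Request:
{"name": "servo_tool", "arguments": {
  "motion": [
    {"x":0.0009,"y":0,"z":0,"twist":0},
    {"x":0.0009,"y":0,"z":0,"twist":0}
  ]
}}

```text
time: 15.75
tcp_pos: [0.5491, -0.17, 0.0605]
ee_rot: [-2.132, 0.202, 2.091]
wrist_force: [-0.0, 0.5, -0.1]
opening: -0.0001
```

A click: the force fell to zero. I follow down slowly.

Request:
{"name": "servo_tool", "arguments": {
  "motion": [
    {"x":0.0007,"y":0,"z":0,"twist":0},
    {"x":0.0007,"y":0,"z":0,"twist":0}
  ]
}}

```text
time: 16.0
tcp_pos: [0.5494, -0.1701, 0.0594]
ee_rot: [-2.133, 0.202, 2.09]
wrist_force: [-5.3, 1.5, 16.8]
opening: 0.0
```

Request:
{"name": "servo_tool", "arguments": {
  "motion": [
    {"x":0.0007,"y":0,"z":0,"twist":0}
  ]
}}

```text
time: 16.12
tcp_pos: [0.5495, -0.1701, 0.0593]
ee_rot: [-2.133, 0.202, 2.09]
wrist_force: [-5.7, 1.6, 18.6]
opening: -0.0003
```

Firm at 18.6 N after 5.7 mm of travel: the relay end is home. I lift and go to the terminal end.

Request:
{"name": "servo_tool", "arguments": {
  "motion": [
    {"x":-0.008,"y":0,"z":0,"twist":0},
    {"x":-0.014,"y":0,"z":0,"twist":0},
    {"x":0,"y":0,"z":-0.018,"twist":0},
    {"x":0,"y":0,"z":-0.018,"twist":0},
    {"x":0,"y":0,"z":-0.018,"twist":0},
    {"x":0,"y":0,"z":-0.018,"twist":0},
    {"x":0,"y":0,"z":-0.018,"twist":0},
    {"x":0,"y":0,"z":0,"twist":0}
  ]
}}

```text
time: 17.12
tcp_pos: [0.6405, -0.1891, 0.0889]
ee_rot: [-2.136, 0.203, 2.087]
wrist_force: [-0.8, -0.0, 0.1]
opening: 0.0001
```

```bash
python3 - <<'E'
from h import *
p=np.array([.5922,-.1785])+.047*np.array([np.cos(.2),-np.sin(.2)]);plan((p[0],p[1],.033),-np.pi/2-.2)
cv2.imwrite('pics/w12.png',camera('wrist')[:,:,::-1])
E
```

```text
t 17.12 tcp [ 0.6405 -0.1891  0.0889] yaw_y deg -101.5 xaxis [ 0.024   0.007  -0.9997] q7 -1.59
tool shift mm [55.8 -0.1  3.6] twist deg -0.04 world d mm [ -2.2   1.2 -55.9]
F [-0.8 -0.   0.1] T [-0.06  0.02  0.04] open 0.0001
```

View pics/w12.png

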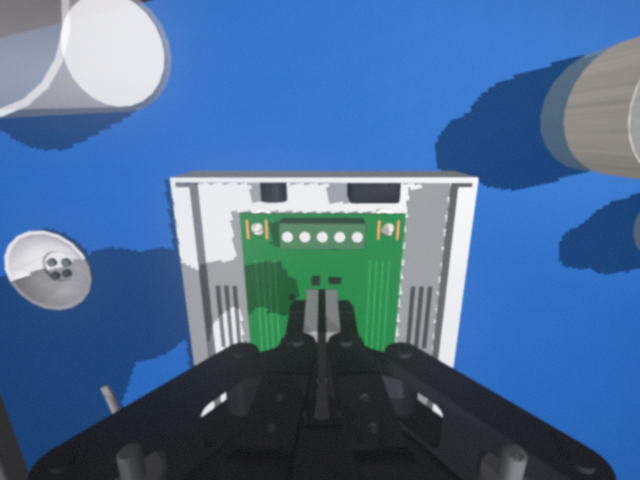

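Request:
{"name": "servo_tool", "arguments": {
  "motion": [
    {"x":0.012,"y":0,"z":0.0018,"twist":0},
    {"x":0.012,"y":0,"z":0.0018,"twist":0},
    {"x":0.012,"y":0,"z":0,"twist":0},
    {"x":0.01,"y":0,"z":0,"twist":0},
    {"x":0.002,"y":0,"z":0,"twist":0},
    {"x":0,"y":0,"z":0,"twist":0}
  ]
}}

```text
time: 17.92
tcp_pos: [0.6346, -0.1875, 0.0367]
ee_rot: [-2.132, 0.203, 2.09]
wrist_force: [-0.5, 0.0, 0.3]
opening: 0.0002
```

Request:
{"name": "servo_tool", "arguments": {
  "motion": [
    {"x":0.0012,"y":0,"z":0,"twist":0},
    {"x":0.0012,"y":0,"z":0,"twist":0},
    {"x":0.0012,"y":0,"z":0,"twist":0}
  ]
}}

```text
time: 18.3
tcp_pos: [0.6352, -0.1876, 0.0337]
ee_rot: [-2.134, 0.203, 2.089]
wrist_force: [0.8, 0.0, 0.3]
opening: -0.0001
```

Request:
{"name": "servo_tool", "arguments": {
  "motion": [
    {"x":0.0008,"y":0,"z":-0.001,"twist":0},
    {"x":0.0008,"y":0,"z":-0.001,"twist":0}
  ]
}}

```text
time: 18.55
tcp_pos: [0.6374, -0.1881, 0.0323]
ee_rot: [-2.134, 0.203, 2.088]
wrist_force: [0.5, -0.2, -0.4]
opening: 0.0
```

Request:
{"name": "servo_tool", "arguments": {
  "motion": [
    {"x":0.0007,"y":0,"z":0,"twist":0},
    {"x":0.0007,"y":0,"z":0,"twist":0}
  ]
}}

```text
time: 18.8
tcp_pos: [0.6377, -0.1881, 0.031]
ee_rot: [-2.135, 0.203, 2.088]
wrist_force: [-1.9, 1.4, 8.1]
opening: -0.0002
```

Request:
{"name": "servo_tool", "arguments": {
  "motion": [
    {"x":0.0008,"y":0,"z":0,"twist":0},
    {"x":0.0008,"y":0,"z":0,"twist":0}
  ]
}}

```text
time: 19.05
tcp_pos: [0.6378, -0.1882, 0.0303]
ee_rot: [-2.135, 0.203, 2.087]
wrist_force: [-3.5, 1.8, 9.6]
opening: 0.0
```

Request:
{"name": "servo_tool", "arguments": {
  "motion": [
    {"x":0.0008,"y":0,"z":0,"twist":0}
  ]
}}

```text
time: 19.18
tcp_pos: [0.6379, -0.1883, 0.0301]
ee_rot: [-2.135, 0.204, 2.087]
wrist_force: [-4.2, 0.4, 10.4]
opening: 0.0002
```

Request:
{"name": "servo_tool", "arguments": {
  "motion": [
    {"x":0.0009,"y":0,"z":0,"twist":0},
    {"x":0.0009,"y":0,"z":0,"twist":0}
  ]
}}

```text
time: 19.42
tcp_pos: [0.6381, -0.1883, 0.0295]
ee_rot: [-2.136, 0.204, 2.087]
wrist_force: [0.1, -0.3, -0.8]
opening: 0.0001
```

Request:
{"name": "servo_tool", "arguments": {
  "motion": [
    {"x":0.0009,"y":0,"z":0,"twist":0}
  ]
}}

```text
time: 19.55
tcp_pos: [0.6382, -0.1883, 0.0286]
ee_rot: [-2.136, 0.204, 2.086]
wrist_force: [0.6, -0.0, 1.2]
opening: 0.0002
```

Click again. I follow down until it is firm.

Request:
{"name": "servo_tool", "arguments": {
  "motion": [
    {"x":0.0006,"y":0,"z":0,"twist":0},
    {"x":0.0006,"y":0,"z":0,"twist":0}
  ]
}}

```text
time: 19.8
tcp_pos: [0.6383, -0.1883, 0.0277]
ee_rot: [-2.136, 0.204, 2.086]
wrist_force: [-1.5, -0.4, 3.8]
opening: 0.0002
```

Request:
{"name": "servo_tool", "arguments": {
  "motion": [
    {"x":0.0006,"y":0,"z":0,"twist":0}
  ]
}}

```text
time: 19.92
tcp_pos: [0.6382, -0.1883, 0.0269]
ee_rot: [-2.136, 0.204, 2.086]
wrist_force: [-0.1, -0.4, 0.1]
opening: -0.0004
```

Request:
{"name": "servo_tool", "arguments": {
  "motion": [
    {"x":0.0006,"y":0,"z":0,"twist":0}
  ]
}}

```text
time: 20.05
tcp_pos: [0.6382, -0.1883, 0.0262]
ee_rot: [-2.136, 0.204, 2.087]
wrist_force: [-3.3, 0.2, 10.4]
opening: -0.0001
```

Request:
{"name": "servo_tool", "arguments": {
  "motion": [
    {"x":0.0006,"y":0,"z":0,"twist":0}
  ]
}}

```text
time: 20.18
tcp_pos: [0.6382, -0.1883, 0.0261]
ee_rot: [-2.136, 0.204, 2.086]
wrist_force: [-7.3, 1.8, 18.1]
opening: -0.0
```

Firm at 18 N, top face at 26.1 mm. I back off and look.

Request:
{"name": "servo_tool", "arguments": {
  "motion": [
    {"x":-0.006,"y":0,"z":0,"twist":0},
    {"x":-0.015,"y":0,"z":0,"twist":0},
    {"x":-0.02,"y":0,"z":0,"twist":0},
    {"x":-0.02,"y":0,"z":0,"twist":0},
    {"x":0,"y":0,"z":0.02,"twist":0},
    {"x":0,"y":0,"z":0.02,"twist":0},
    {"x":0,"y":0,"z":0.02,"twist":0},
    {"x":0,"y":0,"z":0.02,"twist":0},
    {"x":0,"y":0,"z":0,"twist":0}
  ]
}}

```text
time: 21.3
tcp_pos: [0.5585, -0.173, 0.0968]
ee_rot: [-2.144, 0.206, 2.078]
wrist_force: [1.4, 0.7, 0.1]
opening: -0.0004
```

```bash
python3 - <<'E'
from h import *
import pickle
s=monitor.get_state();im=camera('wrist')[:,:,::-1];cv2.imwrite('pics/w13.png',im);pickle.dump(s,open('w13.pkl','wb'))
W=cam('wrist',s);plan((.55,-.17,.1),-np.pi/2-.2,s)
M=R.from_euler('z',-.1995).as_matrix();o=[]
for h in H:
    u=proj(W,M@h+[.5927,-.1788,.0255]);x,y=u.astype(int);print(u)
    y=max(y,20);o.append(cv2.resize(im[y-20:y+20,x-20:x+20],(300,300),interpolation=cv2.INTER_CUBIC))
cv2.imwrite('pics/w13h.png',np.vstack([np.hstack(o[:2]),np.hstack([o[3],o[2]])]))
E
```

```text
t 21.3 tcp [ 0.5585 -0.173   0.0968] yaw_y deg -101.56 xaxis [ 0.0317  0.0047 -0.9995] q7 -1.6
tool shift mm [-3.5 -1.3  8.9] twist deg -0.1 world d mm [-8.5  3.   3.2]
F [1.4 0.7 0.1] T [ 0.01  0.   -0.03] open -0.0004
[253.0039  84.346 ]
[390.6121  83.8626]
[379.3151 302.0417]
[284.8441 301.7635]
```

View pics/w13.png

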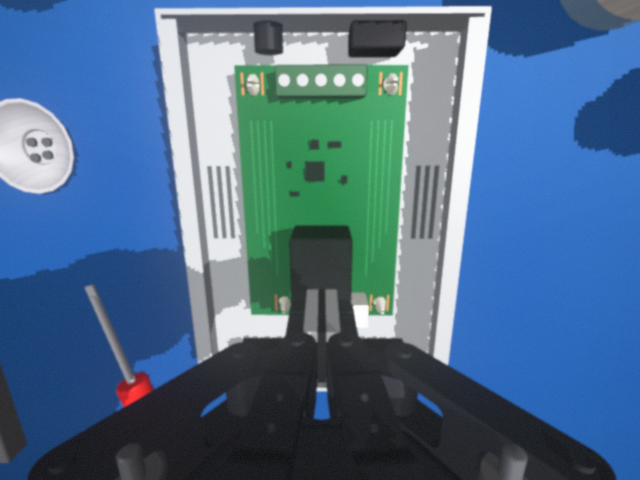

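View pics/w13h.png

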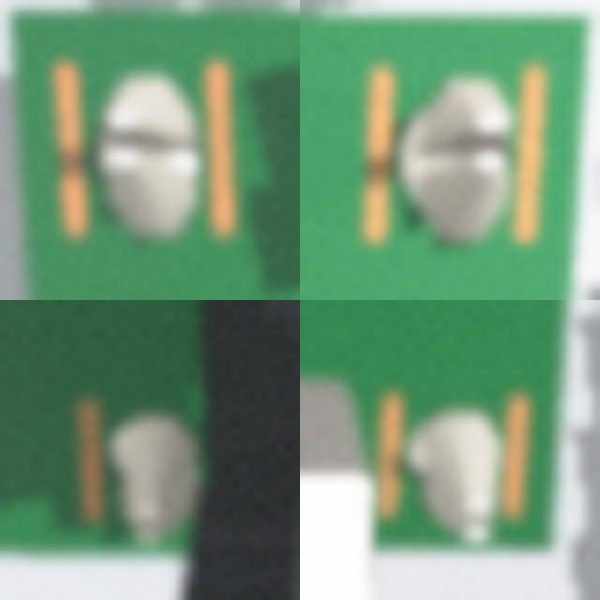

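All four arrowheads stand spread over the board. A gentle check press on the transformer confirms the relay end, since its first firm height was taken with the board tilted.

Request:
{"name": "servo_tool", "arguments": {
  "motion": [
    {"x":0.01,"y":-0.0006,"z":0.005,"twist":0},
    {"x":0.012,"y":-0.0006,"z":0.005,"twist":0},
    {"x":0.01,"y":0,"z":0,"twist":0},
    {"x":0.001,"y":0,"z":0,"twist":0},
    {"x":0,"y":0,"z":0,"twist":0}
  ]
}}

```text
time: 21.98
tcp_pos: [0.5519, -0.1696, 0.0611]
ee_rot: [-2.146, 0.205, 2.078]
wrist_force: [0.5, -0.1, -0.3]
opening: 0.0001
```

Request:
{"name": "servo_tool", "arguments": {
  "motion": [
    {"x":0.001,"y":0,"z":0,"twist":0},
    {"x":0.0008,"y":0,"z":0,"twist":0}
  ]
}}

```text
time: 22.22
tcp_pos: [0.5524, -0.1697, 0.0596]
ee_rot: [-2.146, 0.205, 2.077]
wrist_force: [0.3, -0.7, 0.5]
opening: -0.0001
```

Request:
{"name": "servo_tool", "arguments": {
  "motion": [
    {"x":0.0006,"y":0,"z":0,"twist":0},
    {"x":0.0006,"y":0,"z":0,"twist":0}
  ]
}}

```text
time: 22.48
tcp_pos: [0.5526, -0.1698, 0.0586]
ee_rot: [-2.147, 0.205, 2.076]
wrist_force: [-0.6, 0.8, -0.4]
opening: 0.0002
```

Request:
{"name": "servo_tool", "arguments": {
  "motion": [
    {"x":0.0006,"y":0,"z":0,"twist":0}
  ]
}}

```text
time: 22.6
tcp_pos: [0.5527, -0.1698, 0.0582]
ee_rot: [-2.147, 0.205, 2.076]
wrist_force: [-3.1, -0.0, 12.1]
opening: -0.0002
```

Firm at 58.2 mm, against 58.1 expected for a level, seated board. I retreat and hand in.

Request:
{"name": "servo_tool", "arguments": {
  "motion": [
    {"x":-0.005,"y":0,"z":0,"twist":0},
    {"x":-0.02,"y":0,"z":0,"twist":0},
    {"x":-0.025,"y":0,"z":0,"twist":0},
    {"x":-0.025,"y":0,"z":0,"twist":0},
    {"x":-0.02,"y":0,"z":0,"twist":0},
    {"x":0,"y":0,"z":0,"twist":0}
  ]
}}

```text
time: 23.35
tcp_pos: [0.5492, -0.1702, 0.1571]
ee_rot: [-2.147, 0.205, 2.076]
wrist_force: [-0.2, 0.0, -0.2]
opening: 0.0
```

```bash
python3 - <<'E'
from h import *
im=camera('wrist')[:,:,::-1]
cv2.imwrite('pics/w14.png',im)
from plant import workorder
print(monitor.get_state()['wrist_force'],workorder.job_done())
E
```

```text
the job is handed in; nothing more can be done
[-0.3638  0.1967  0.3469] None
```

View pics/w14.png

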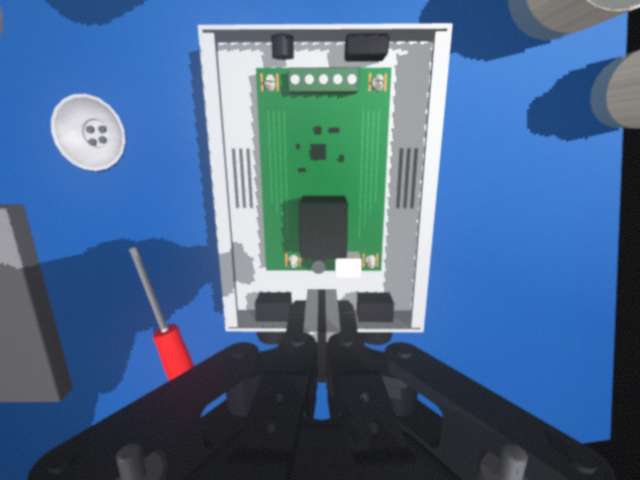

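The power board is on its four standoffs with the terminal block to the rear, and by my checks it is fully home. I handed the job in at about 23.4 s of the 64 s allowed; no verdict is reported.

**What I did:** I lifted the board by its transformer and set it on the four post tips, correcting about 1.5 mm after feeling a side load on first contact. I then pressed the relay end through the transformer, and after it the terminal end.

**Checks that agreed:**
- **Clicks:** the resistance dropped once at the relay end and twice at the terminal end. Each end then went firm, and I stopped at 18 to 19 N.
- **Level:** the terminal end put the underside at 23.7 mm. The final press on the transformer went firm at 58.2 mm against 58.1 mm expected (12 N), so both ends are at the same height.
- **Last pictures:** all four arrowheads show over the board, the fingers are clear, and the dish and screwdriver look undisturbed.

**Checks that fell short or disagreed:**
- **Relay-end clicks:** I felt one drop there, not two, so the two relay-end posts are judged home from the height and the pictures.
- **Post heights:** the first camera readings came out about 5 mm too low. I relied on touch and the view through the holes instead.
- **Tool tilt:** the tool picked up 1 to 2° of tilt on the way, which did not affect the fit.

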